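# Stir the baking beads and show the paddle level

### The job

Draw the wooden stirring paddle out of its slanted rest and, with its blade down among the baking beads, stir them three full turns anticlockwise (seen from above) in wide rounds about half-way out to the basin's wall, so that they are well turned over. Then lift the paddle out, turn it level and finish while holding it still, at least 25 cm above the table and touching nothing but the gripper, so that the sale clerk can look it over for cracks. Keep all beads in the basin, leave the basin about where it stands and leave the other wares alone.

Things in the scene. Friction and masses are not known exactly. Their poses are not given: they have to be found in the camera images.
- paddle: Wooden stirring paddle, 260 mm long, about 90 g: a square handle 14 x 14 mm running into a flat blade 34 mm wide, 8 mm thick, 70 mm long, undersides flush. At the start it lies in its slanted rest, blade down in the pocket, handle rising 40 degrees above level towards the robot. Origin and axes: as paddle_grip.
- paddle_grip (a point): Point to grip, on the handle's centre line, 170 mm from the blade's end, 90 mm from the handle's top end, about 60 mm above the balance point. x runs along the paddle to the blade's end, y across the blade's width (grip along y, 14 mm), z out of the upper face. At the start about 150 mm above the table.
- paddle_tip (a point): Middle of the blade's end: 170 mm along x from paddle_grip and 3 mm below it in z; same axes.
- rest: Plywood rest fixed to the table: base 170 x 110 x 14 mm with a slanted trough 130 mm long, 42 mm wide inside, walls 20 mm; its lowest 60 mm is roofed and shut at the end, so the paddle comes out only along its length, up the 40 degree slope. The trough ends 40 mm short of paddle_grip; the space beside the handle there is free. Origin: centre of underside; x towards the low end, z up.
- rest_end (a point): Middle of the pocket's closed low end, where the blade's end sits at the start; axes as the rest.
- basin: Blue-grey enamel basin, 0.9 kg, loose on the table: round, 55 mm high, rim 230 mm across, flaring 4 mm wall, flat inner floor 5 mm above the table and 188 mm across. Origin: centre of underside; x away from the robot, y to its left, z up. Half-way out to the wall: the paddle's tip some 40 to 50 mm from the centre, 5 to 15 mm above the inner floor.
- bead0_center (a point): Glazed, slippery terracotta-coloured baking bead 1 of 6, a loose ball 26 mm across, about 18 g, on the basin's floor; the point is its centre.
- bead1_center (a point): Glazed, slippery terracotta-coloured baking bead 2 of 6, a loose ball 26 mm across, about 18 g, on the basin's floor; the point is its centre.
- bead2_center (a point): Glazed, slippery terracotta-coloured baking bead 3 of 6, a loose ball 26 mm across, about 18 g, on the basin's floor; the point is its centre.
- bead3_center (a point): Glazed, slippery terracotta-coloured baking bead 4 of 6, a loose ball 26 mm across, about 18 g, on the basin's floor; the point is its centre.
- bead4_center (a point): Glazed, slippery terracotta-coloured baking bead 5 of 6, a loose ball 26 mm across, about 18 g, on the basin's floor; the point is its centre.
- bead5_center (a point): Glazed, slippery terracotta-coloured baking bead 6 of 6, a loose ball 26 mm across, about 18 g, on the basin's floor; the point is its centre.
- tin: Bystander, to be left alone: plain aluminium can, 60 mm across, 85 mm tall. Origin: centre of its underside.
- mug: Bystander, to be left alone: dark blue enamel mug, 72 mm across, 75 mm tall, handle at its side. Origin: centre of its underside.
- plate: Bystander, to be left alone: small grey enamel saucer, 90 mm across, 14 mm high. Origin: centre of its underside.
- weight: Bystander, to be left alone: small brass kitchen weight with a knob, 48 mm across, 52 mm tall. Origin: centre of its underside.
- jar: Bystander, to be left alone: glass jar with steel cap, 64 mm across, 100 mm tall. Origin: centre of its underside.
- turner: Bystander, to be left alone: kitchen turner (spatula) lying flat across the far right of the table, 260 mm long. Origin: middle of its length, on its underside.

How it is judged:
By the outcome, as a careful person would: the job done as asked, in the order asked, and still so for the second after the job is handed in, while the arm keeps its last pose, push and grip.
It also fails if it takes over 72 s, if anything falls off the work surface, if the arm or the gripper's body presses on something with over 40 N, if the wrist force passes 120 N, or if a joint passes its speed limit or range.

### The arm

A 6-joint arm with a two-finger parallel gripper is mounted at the origin on the work surface. World frame = base frame: x ahead of the robot, y to its left, z up, the work surface at z = 0. Lengths are in mm, angles in rad, forces in N, time in s.
With the tool pointing down it reaches from about 350 to 975 mm from the base axis. Payload 7.1 kg.
Tool frame: the origin (TCP) lies midway between the tips of the shut fingers; the grasp point (between the pads) lies 19 mm behind it (ctrl.pinch_z is the distance from the TCP to the grasp point, in mm); z points along the fingers, y is the direction in which the jaws open and shut (so a half turn about z gives the same grasp; the last joint's range is limited). The gripper opens to 88 mm and grips with 3 to 60 N. Pads are 20 mm wide; open, the fingers measure 115 mm over their backs; the gripper's body (75 mm by 178 mm) begins 61 mm behind the grasp point.
Start: joints at [1.176, 0.423, 1.63, -0, 1.089, -0.019], TCP at [229.353, 581.379, 194.075] pointing down, gripper open.
Joint ranges: [-3, 3], [-0.9, 2.11], [0.09, 2.58], [-1.31, 4.45], [0.11, 2.69], [-2.54, 2.54]. Speed limits (rad/s): [2.39, 2.39, 3.01, 3.14, 3.14, 3.14].

### API

Orientations are given as a rotation vector (axis times angle).
In Python, from workcell import ctrl gives the robot as it stands.
- The arm moves only by the tool jog_arm, never from a script. Its arguments are lists of equal length, an entry for each row: "xyz": the shift along the world's x, y, z in mm, a list of three; "yaw": the turn about the world's z in degrees. A call has 1 to 20 rows; each row shifts and turns the pose as measured when the row begins; what a row does not reach is not made up. A row lasts 1/12 s, in which the tool goes at most 41.7 mm and 7.16 degrees, less where a joint would pass 70% of its speed; a pose out of reach is approached as far as the arm can. A call with a gripper value outside its range is refused whole. "gripper" is the closure, from 0 (fully open) to 1 (shut), set as the call begins (left out, the last holds). The fingers move at their own pace and stop on an object; the grip force is fixed at half the most. Time passes only in rows, so rows that do not move let the fingers close. It gives the time, the measured TCP pose, the force and the opening at its end, in the units of the state.
- ctrl.get_obs(): the state, without advancing time (a new reading comes with each control period).
- ctrl.get_image(name): name is "side" or "top" or "wrist"; returns a dict with "img" (480x640x3 uint8, blue, green, red), "K" (3x3 intrinsics, pixels), "R" (3x3) and "t" (3): a world point X has camera coordinates R X + t. Camera axes: x right, y down, z forward; pixel columns grow to the right and rows downward; lengths in mm; the calibration is good to about 2 mm. A picture is of the moment at which its call begins. There is no depth.
- ctrl.close_job(): hands the job in, once; it reports no verdict.
Trained networks look in a picture, given as the dict that the camera call returned (one of the last four; its "shot" number tells which), for a name from the list of things; names that differ only in an ending like _2 or _b are one class to them, and where a whole thing is asked for, a point or a joint stands for the part that bears it (a point fixed in the world has none). Each returns a list of dicts, best first, with "confidence" (0 to 1); they miss things now and then, are a little off and sometimes report something else, mostly with a low value. They report only what shows in the picture. A call takes as long as a camera call.
- ctrl.find_in(picture, thing): "centre" ([column, row] as shares, 0 to 1, of the picture: columns of its width, rows of its height, amid what is visible of it).
- ctrl.regions_of(picture, thing): "region" (480x640 bool, what is visible of it) and "centre" ([column, row] as shares, 0 to 1, of the picture: columns of its width, rows of its height, amid what is visible of it).
- ctrl.pinpoint(picture, thing): "centre" ([column, row] as shares, 0 to 1, of the picture: columns of its width, rows of its height: a listed point, or the origin of a listed thing).
The state is a dict: "t": time; "qpos": joint angles; "qvel": joint speeds; "joint_torque": joint torques, N m; "ee_pos": TCP position; "orientation": TCP orientation; "ft_force": force on the tool from outside, world axes, zero at the start; "moment": the same for the moment, N m; "width": finger opening in mm.
Only numpy, scipy, OpenCV 4.12 (cv2) and the standard library are available. Lean on these libraries where they do the work, as an engineer would, in place of code of your own. Each camera call takes 0.05 s, during which the arm holds its last target.

## Working session

There is one attempt and no reset: what is moved stays moved. The work goes in short steps, Python scripts to look and compute and a tool call to move; the robot and the scene stay as the last step left them, time stands still between calls to the robot, and variables do not carry over. Pictures are saved under pics/ and viewed, and the job is handed in when it is done.

Besides the shell and the picture viewer there is one more tool, called after "Request:" as name(argument=value, ...), one argument or row to a line, values as JSON. jog_arm: Moves the arm, as the interface text tells. Its arguments: {"type":"object","properties":{"xyz":{"type":"array","items":{"type":"array","items":{"type":"number"}}},"yaw":{"type":"array","items":{"type":"number"}},"gripper":{"type":"number"}},"required":["xyz","yaw"]}

```bash
mkdir -p pics; ls
cat > h.py <<'E'
import numpy as np,cv2
from workcell import ctrl
from scipy.spatial.transform import Rotation as Ro
def proj(P,X):
    c=P["R"]@np.array(X,float)+P["t"]; u=P["K"]@c; return u[:2]/u[2]
def ray(P,uv):
    d=P["R"].T@np.linalg.solve(P["K"],[uv[0],uv[1],1]); o=-P["R"].T@P["t"]; return o,d/np.linalg.norm(d)
def onz(P,uv,z):
    o,d=ray(P,uv); return o+d*(z-o[2])/d[2]
def tri(L):
    A=np.zeros((3,3));b=np.zeros(3)
    for o,d in L:
        M=np.eye(3)-np.outer(d,d);A+=M;b+=M@o
    X=np.linalg.solve(A,b); return X,[np.linalg.norm(np.cross(X-o,d)) for o,d in L]
def px(c): return np.array(c["centre"])*[640,480]
E
python3 - <<'E'
from h import *
o=ctrl.get_obs();print({k:np.round(v,3) for k,v in o.items()})
P={}
for n in("side","top"):
    P[n]=ctrl.get_image(n);cv2.imwrite(f"pics/{n}0.png",P[n]["img"]);print(n,-P[n]["R"].T@P[n]["t"])
for th in["paddle_grip","paddle_tip","rest_end","rest","basin","tin","mug","plate","weight","jar","turner","bead0_center"]:
    r={}
    for n in P:
        L=ctrl.pinpoint(P[n],th)
        r[n]=[(np.round(px(c)),round(c["confidence"],2)) for c in L[:6]]
    print(th,r)
    if r["side"] and r["top"] and 'bead' not in th:
        X,e=tri([ray(P[n],px(ctrl.pinpoint(P[n],th)[0])) for n in P]);print("   ",X.round(1),np.round(e,1))
    if r["top"]:print("   top z0:",[onz(P["top"],c[0],18 if 'bead' in th else 0).round(0) for c in r["top"]])
E
```

```text
pics
{'t': np.float64(0.0), 'qpos': array([ 1.176,  0.424,  1.631,  0.   ,  1.089, -0.019]), 'qvel': array([-0.001, -0.   , -0.001, -0.001, -0.   , -0.001]), 'joint_torque': array([ 0.0000e+00, -5.4461e+01, -2.7367e+01,  6.4000e-02,  2.3000e-02,
       -0.0000e+00]), 'ee_pos': array([229.116, 580.837, 193.297]), 'orientation': array([-5.870e-01, -3.086e+00,  2.000e-03]), 'ft_force': array([0.618, 0.214, 0.378]), 'moment': array([-0.   , -0.006,  0.05 ]), 'width': np.float64(87.926)}
side [  86.34930326 -769.87305681  747.8975967 ]
top [ 433.75012629  -62.18806031 1044.62190575]
paddle_grip {'side': [(array([212., 192.]), 0.87)], 'top': [(array([164., 320.]), 0.62), (array([401., 291.]), 0.58), (array([277., 322.]), 0.38)]}
    [452.1 197.8 154.4] [1.9 1.9]
   top z0: [array([454., 243.,   0.]), array([ 508., -270.,    0.]), array([446.,   0.,   0.])]
paddle_tip {'side': [(array([237., 239.]), 0.59), (array([431., 444.]), 0.26)], 'top': []}
rest_end {'side': [(array([263., 217.]), 0.84), (array([332., 356.]), 0.74)], 'top': [(array([179., 254.]), 0.63)]}
    [586.5 207.1  37.8] [3.5 3
[... 744 characters left out ...]
   top z0: [array([666.,  -5.,   0.])]
plate {'side': [(array([430., 440.]), 0.73)], 'top': [(array([491., 284.]), 0.6)]}
    [ 519.7 -466.7    3.5] [0.9 0.9]
   top z0: [array([ 521., -468.,    0.])]
weight {'side': [(array([255., 290.]), 0.95), (array([212., 192.]), 0.59)], 'top': [(array([278., 319.]), 0.81)]}
    [450.4  -1.3  13.7] [1.7 1.7]
   top z0: [array([452.,  -2.,   0.])]
jar {'side': [(array([428., 447.]), 0.7), (array([302., 208.]), 0.65)], 'top': [(array([159., 196.]), 0.6)]}
    [ 1140.9   323.  -1202.4] [312.6 312.6]
   top z0: [array([729., 263.,   0.])]
turner {'side': [(array([425., 301.]), 0.8)], 'top': []}
bead0_center {'side': [(array([344., 336.]), 0.45)], 'top': []}
```

View pics/top0.png

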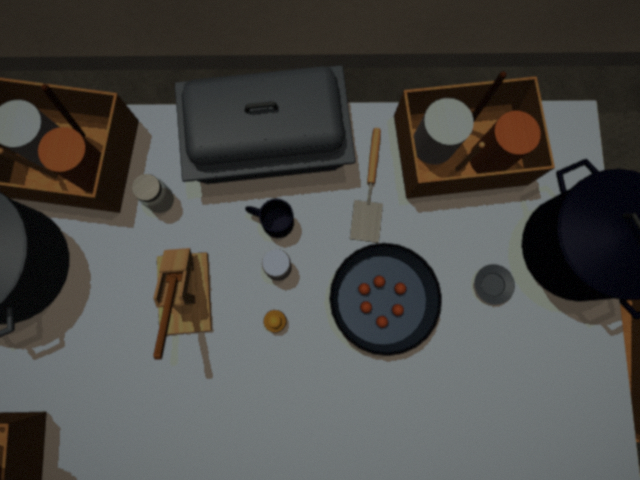

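View pics/side0.png

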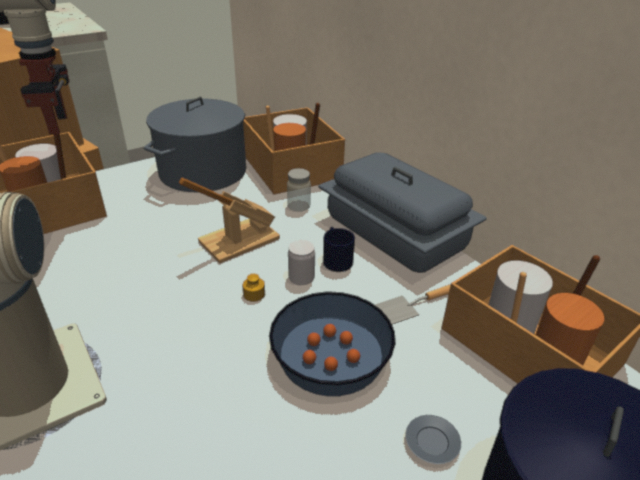

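Run:
```python
from h import *
P={n:ctrl.get_image(n) for n in("side","top")}
for n in P:
    im=P[n]["img"]
    x0,y0=(130,220) if n=="top" else (150,160)
    cr=im[y0:y0+150,x0:x0+150]
    cv2.imwrite(f"pics/crop_{n}.png",cv2.resize(cr,(600,600),interpolation=cv2.INTER_CUBIC))
for n in P:
    for th in("paddle","rest"):
        L=ctrl.regions_of(P[n],th)
        for c in L[:1]:
            m=c["region"];ys,xs=np.nonzero(m);print(n,th,c["confidence"],m.sum(),xs.min(),xs.max(),ys.min(),ys.max())
            l=cv2.fitLine(np.c_[xs,ys].astype(np.float32),cv2.DIST_HUBER,0,.01,.01).ravel();print(l)
            for f in(.1,.9):pass
for s in [(208,253),(212,333),(160,335)]:
    print(onz(P["top"],s,14).round(1))
```

```text
side paddle 0.86 337 180 231 179 204
[  0.915687     0.40189216 205.40558    191.39095   ]
side rest 0.94 3064 198 279 191 262
[  0.8791001   -0.47663724 238.80966    231.20558   ]
top paddle 0.56 862 153 182 272 359
[ 2.0607570e-01 -9.7853607e-01  1.6585913e+02  3.1464685e+02]
top rest 0.81 3741 153 211 248 334
[1.4516659e-01 9.8940724e-01 1.8633542e+02 2.9066287e+02]
[595.8 148.4  14. ]
[424.5 136.8  14. ]
[422.  246.1  14. ]
```

View pics/crop_top.png

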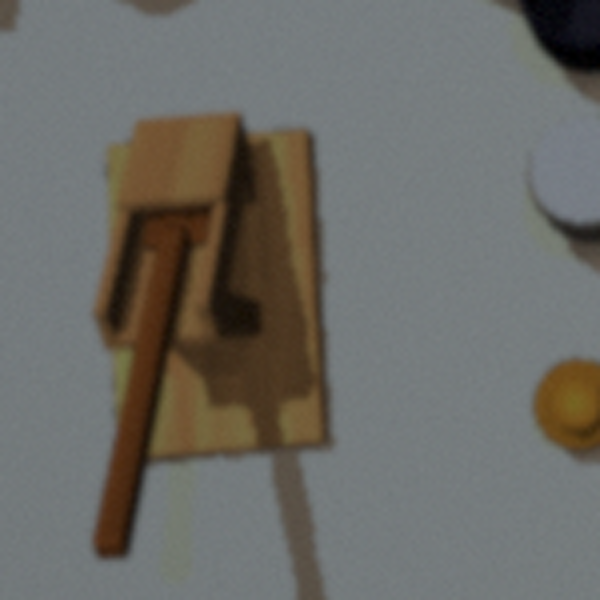

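View pics/crop_side.png

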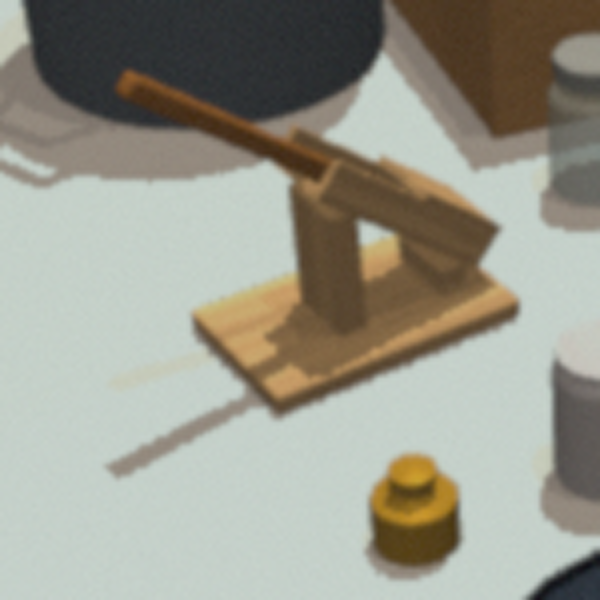

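Run:
```python
from h import *
P={n:ctrl.get_image(n) for n in("side","top")}
X,e=tri([ray(P["top"],(158,356.5)),ray(P["side"],(181.8,180.8))]);print("handle end",X.round(1),np.round(e,1))
# base edges
a,b,c=[onz(P["top"],s,14) for s in[(205.75+2,252.5),(211.75,330.75),(167.5,335)]]
print(a,b,c,np.degrees(np.arctan2(*(a-b)[1::-1])),np.degrees(np.arctan2(*(c-b)[1::-1]))-90)
# side: base right corners crop (280,400)(front near)->, (517,300)
s=[onz(P["side"],(150+u/4,160+v/4),14) for u,v in((282,403),(517,297),(195,318))]
print(np.round(s,1),np.degrees(np.arctan2(*(s[1]-s[0])[1::-1])),np.degrees(np.arctan2(*(s[2]-s[0])[1::-1]))-90)
# fit paddle axis: rectangle model: yaw search with mask overlap in both views
from scipy.optimize import minimize
M={n:ctrl.regions_of(P[n],"paddle")[0]["region"] for n in P}
def model(p):
    x,y,z,ya=p;ca,sa=np.cos(ya),np.sin(ya);c4,s4=np.cos(np.radians(40)),np.sin(np.radians(40))
    ex=np.array([c4*ca,c4*sa,-s4]);ey=np.array([-sa,ca,0]);ez=np.cross(ex,ey);return np.array([x,y,z]),ex,ey,ez
def cost(p):
    g,ex,ey,ez=model(p);t=0
    for n in P:
        # visible handle: from -90 to +L
        L=(98 if n=="top" else 45)
        pts=np.array([proj(P[n],g+ex*a+ey*b+ez*c) for a in(-90,L) for b in(-7,7) for c in(-7,7)])
        h=cv2.convexHull((pts*16).astype(np.float32).round().astype(np.int32))
        m=np.zeros((480,640),np.uint8);cv2.fillConvexPoly(m,h,1,shift=4)
        m=cv2.GaussianBlur(m.astype(np.float32),(5,5),1);k=cv2.GaussianBlur(M[n].astype(np.float32),(5,5),1)
        t+=((m-k)**2).sum()
    return t
best=None
for ya in(-.05,0,.05,.1):
    r=minimize(cost,[452,198,152,ya],method="Nelder-Mead",options=dict(initial_simplex=np.array([452,198,152,ya])+np.vstack([np.zeros(4),np.diag([8,8,8,.08])])))
    print(r.x.round(3),np.degrees(r.x[3]),r.fun)
    g,ex,*_=model(r.x);print("end",(g-90*ex).round(1))
```

```text
handle end [388.6 191.  204.8] [0.5 0.5]
[596.8757238  148.99712369  14.        ] [429.23639926 137.37767111  14.        ] [421.80455805 230.3586118   14.        ] 3.964955931552306 4.569859267134589
[[430.4 129.7  14. ]
 [596.8 150.1  14. ]
 [421.8 233.8  14. ]] 6.983040636238129 4.733780529958125
[4.60972e+02 1.98014e+02 1.43352e+02 7.60000e-02] 4.35589466246747 152.38272094726562
end [392.2 192.8 201.2]
[4.58933e+02 1.97570e+02 1.44596e+02 6.70000e-02] 3.842712511239263 155.42466735839844
end [390.1 192.9 202.4]
[4.60501e+02 1.97589e+02 1.43729e+02 6.30000e-02] 3.609932758118677 150.81585693359375
end [391.7 193.2 201.6]
[4.60988e+02 1.97890e+02 1.43367e+02 7.10000e-02] 4.049932295839258 150.2025146484375
end [392.2 193.  201.2]
```

Request:
jog_arm(
  xyz=[
    [0,0,20],
    [0,0,20],
    [0,0,20],
    [6,-10,10],
    [12,-20,0],
    [14,-24,0],
    [14,-24,0],
    [14,-24,0],
    [14,-24,0],
    [14,-24,0],
    [14,-24,0],
    [14,-24,0],
    [14,-24,0],
    [14,-24,0],
    [14,-24,0],
    [14,-24,0],
    [14,-24,0],
    [14,-24,0],
    [14,-24,0],
    [14,-24,0],
  ],
  yaw=[0,0,0,1,2,2,2,2,2,2,2,2,2,2,2,2,1,0,0,0],
  gripper=0,
)

```text
t: 4.37
ee_pos: [462.1, 176.7, 269.1]
orientation: [-0.174, 3.132, 0.007]
ft_force: [0.8, -0.0, 0.7]
width: 87.7
```

Request:
jog_arm(
  xyz=[
    [-3,12,-10],
    [-2,9,-10],
    [0,0,0],
    [0,0,0],
  ],
  yaw=[-1,-1,0,0],
)

```text
t: 4.7
ee_pos: [461.1, 191.8, 249.7]
orientation: [-0.102, 3.132, 0.005]
ft_force: [0.5, -0.3, 0.5]
width: 87.8
```

Run:
```python
from h import *
o=ctrl.get_obs();print(o["ee_pos"],o["orientation"],Ro.from_rotvec(o["orientation"]).as_matrix().round(3))
P=ctrl.get_image("wrist");cv2.imwrite("pics/w1.png",P["img"]);print(-P["R"].T@P["t"])
for th in("paddle_grip","paddle"):
    print(th,[(px(c).round(1),c["confidence"]) for c in ctrl.pinpoint(P,th)[:3]])
print([onz(P,px(c),146) for c in ctrl.pinpoint(P,"paddle_grip")[:1]])
```

```text
[461.07163835 191.76543382 249.71698362] [-0.10202863  3.1319356   0.00538885] [[-0.998 -0.065  0.008]
 [-0.065  0.998  0.004]
 [-0.008  0.003 -1.   ]]
[380.06314408 185.48486515 439.95148288]
paddle_grip []
paddle [(array([330.2, 223.4]), 0.93)]
[]
```

View pics/w1.png

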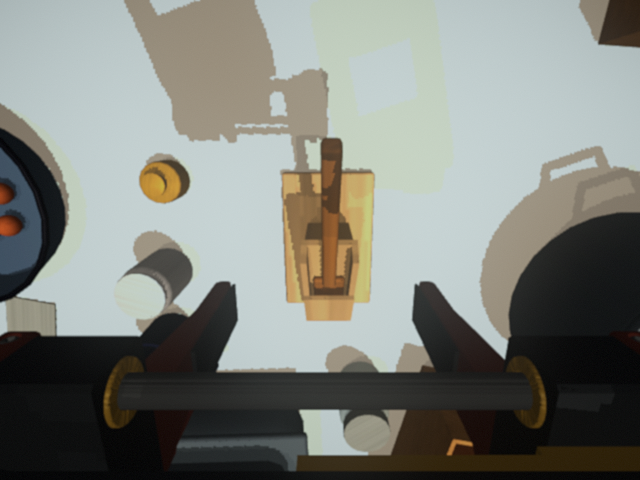

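Run:
```python
from h import *
P=ctrl.get_image("wrist")
g0=np.array([457,198,146.]);ya=np.radians(4.4);c4,s4=np.cos(np.radians(40)),np.sin(np.radians(40))
ex=np.array([c4*np.cos(ya),c4*np.sin(ya),-s4]);ey=np.array([-np.sin(ya),np.cos(ya),0]);ez=np.cross(ex,ey)
for a in(-90,-45,0,50,100):
    print(a,[proj(P,g0+a*ex+b*ey+7*ez).round(1) for b in(-7,7)])
cr=P["img"][120:320,270:390];cv2.imwrite("pics/w2.png",cv2.resize(cr,None,fx=3,fy=3,interpolation=cv2.INTER_CUBIC))
```

```text
-90 [array([322.5, 152. ]), array([344.9, 151.8])]
-45 [array([323.2, 198.2]), array([342.4, 198. ])]
0 [array([323.8, 232.7]), array([340.5, 232.5])]
50 [array([324.2, 262. ]), array([338.9, 261.9])]
100 [array([324.6, 285. ]), array([337.6, 284.8])]
```

View pics/w2.png

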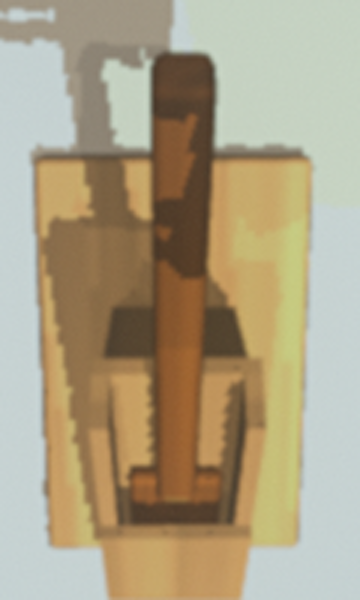

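Request:
jog_arm(
  xyz=[
    [-2,3,-12],
    [-2,2,-12],
    [0,0,-14],
    [0,0,-14],
    [0,0,-14],
    [0,0,-14],
    [0,0,-14],
    [0,0,-12],
    [0,0,-8],
    [0,0,0],
    [0,0,0],
  ],
  yaw=[0.7,0,0,0,0,0,0,0,0,0,0],
)

```text
t: 5.87
ee_pos: [459.5, 200.1, 136.8]
orientation: [-0.132, 3.119, 0.012]
ft_force: [-0.3, -0.6, -0.4]
width: 87.7
```

Request:
jog_arm(
  xyz=[
    [-1,-2,-6],
    [-1,-1,-4],
    [0,0,0],
  ],
  yaw=[-0.4,0,0],
)

```text
t: 6.12
ee_pos: [458.6, 197.5, 127.8]
orientation: [-0.121, 3.117, 0.013]
ft_force: [-0.1, 0.1, 0.0]
width: 87.5
```

Run:
```python
from h import *
o=ctrl.get_obs();print(o["ee_pos"],o["orientation"])
P=ctrl.get_image("side");cv2.imwrite("pics/s2.png",cv2.resize(P["img"][120:290,130:330],None,fx=3,fy=3))
P=ctrl.get_image("wrist");cv2.imwrite("pics/w3.png",P["img"])
```

```text
[458.56693224 197.45888353 127.84881011] [-0.12106965  3.11673135  0.01314847]
```

View pics/s2.png

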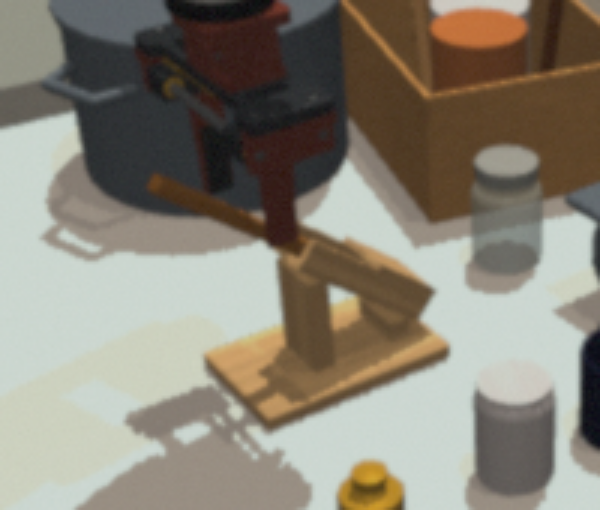

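View pics/w3.png

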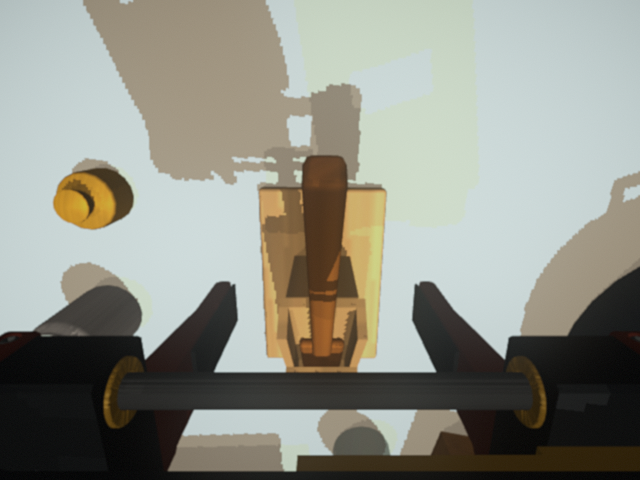

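Request:
jog_arm(
  xyz=[
    [0,0,0],
    [0,0,0],
    [0,0,0],
    [0,0,0],
    [0,0,0],
    [0,0,0],
    [0,0,0],
    [0,0,0],
    [0,0,0],
    [0,0,0],
  ],
  yaw=[0,0,0,0,0,0,0,0,0,0],
  gripper=1,
)

```text
t: 7.05
ee_pos: [459.9, 198.0, 129.6]
orientation: [-0.121, 3.114, 0.015]
ft_force: [-0.4, -0.1, -0.1]
width: 25.1
```

Request:
jog_arm(
  xyz=[
    [0,0,0],
    [0,0,0],
    [0,0,0],
    [0,0,0],
    [0,0,0],
  ],
  yaw=[0,0,0,0,0],
  gripper=1,
)

```text
t: 7.47
ee_pos: [459.9, 198.0, 129.6]
orientation: [-0.121, 3.114, 0.015]
ft_force: [0.1, 0.2, -0.1]
width: 12.2
```

Request:
jog_arm(
  xyz=[
    [0,0,0],
    [0,0,0],
    [0,0,0],
  ],
  yaw=[0,0,0],
)

```text
t: 7.72
ee_pos: [459.9, 198.0, 129.5]
orientation: [-0.121, 3.114, 0.015]
ft_force: [-1.1, -0.7, -0.4]
width: 12.2
```

Request:
jog_arm(
  xyz=[
    [-7.6,-0.6,6.4],
    [-7.6,-0.6,6.4],
    [-7.6,-0.6,6.4],
    [-7.6,-0.6,6.4],
    [-7.6,-0.6,6.4],
  ],
  yaw=[0,0,0,0,0],
)

```text
t: 8.13
ee_pos: [418.7, 194.5, 163.3]
orientation: [-0.12, 3.115, 0.014]
ft_force: [0.5, 0.3, -1.1]
width: 12.2
```

Request:
jog_arm(
  xyz=[
    [-7.6,-0.6,6.5],
    [-7.6,-0.6,6.5],
    [-7.6,-0.6,6.5],
    [-7.6,-0.6,6.5],
    [-7.6,-0.6,6.5],
    [-7.6,-0.6,6.5],
    [-7.6,-0.6,6.5],
    [-7.6,-0.6,6.5],
    [-7.6,-0.6,6.5],
    [-7.6,-0.6,6.5],
    [-4,0,12],
    [0,0,18],
    [0,0,18],
    [0,0,10],
    [0,0,0],
  ],
  yaw=[0,0,0,0,0,0,0,0,0,0,0,0,0,0,0],
)

```text
t: 9.38
ee_pos: [323.7, 186.5, 298.9]
orientation: [-0.122, 3.116, 0.014]
ft_force: [-0.2, 0.1, -0.8]
width: 12.1
```

Run:
```python
from h import *
o=ctrl.get_obs();print(o["ee_pos"],o["orientation"],o["ft_force"],o["moment"])
P=ctrl.get_image("side");cv2.imwrite("pics/s3.png",P["img"])
P=ctrl.get_image("top");cv2.imwrite("pics/t3.png",P["img"])
```

```text
[323.72810331 186.49839341 298.9288643 ] [-0.12233811  3.11558609  0.01426321] [-0.19221136  0.08594898 -0.78984065] [ 0.05163851  0.02142647 -0.04000145]
```

View pics/s3.png

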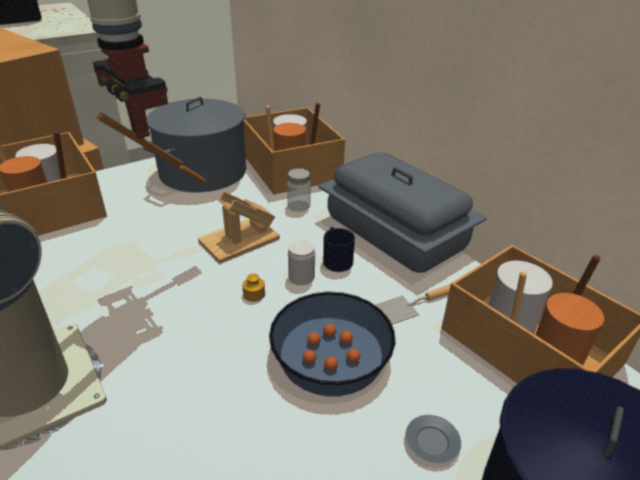

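View pics/t3.png

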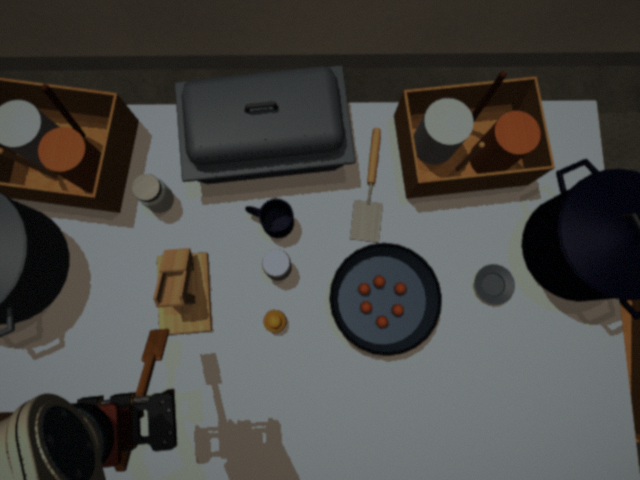

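Run:
```python
from h import *
S=ctrl.get_image("side");T=ctrl.get_image("top");o=ctrl.get_obs();p=o["ee_pos"]
print(o["qpos"])
for th in("paddle_tip",):
    a=ctrl.pinpoint(S,th);b=ctrl.pinpoint(T,th)
    for L in(a,b):print([(px(c).round(1),round(c["confidence"],2)) for c in L[:3]])
X,e=tri([ray(S,(204,180.5)),ray(T,(158,331))]);print("tip manual",X,e,X-p)
if a and b:
    X,e=tri([ray(S,px(a[0])),ray(T,px(b[0]))]);print("tip",X,e,X-p)
# basin rim ellipse in top
for n,P in(("side",S),("top",T)):
    r=ctrl.regions_of(P,"basin")[0];m=r["region"].astype(np.uint8)
    c=max(cv2.findContours(m,0,1)[0],key=cv2.contourArea);E=cv2.fitEllipse(c);print(n,r["confidence"],E)
    cc=E[0]
print("rim centre top",onz(T,cc,55))
hsv=cv2.cvtColor(T["img"],cv2.COLOR_BGR2HSV)
m=((hsv[...,0]<12)&(hsv[...,1]>150)&(hsv[...,2]>90)).astype(np.uint8);m[:240]=0;m[350:]=0;m[:,:335]=0;m[:,435:]=0
n,_,st,ce=cv2.connectedComponentsWithStats(m)
for i in range(1,n):
    if st[i,4]>20:print(ce[i],st[i,4],onz(T,ce[i],18).round(1))
```

```text
[ 0.49229455 -0.11486278  2.03225501 -0.00225159  1.20375468 -1.15609664]
[(array([199. , 185.2]), 0.98)]
[(array([165.5, 334.5]), 0.79)]
tip manual [434.82169275 195.28363572 190.19032504] [np.float64(4.213192851992512), np.float64(4.213192851992641)] [ 112.18194243    9.54242873 -105.81554719]
tip [423.96052266 185.31000505 186.33877532] [np.float64(0.8111134238419193), np.float64(0.811113423841851)] [ 101.32077234   -0.43120194 -109.66709692]
side 0.71 ((331.70208740234375, 342.3424987792969), (104.69573974609375, 124.78077697753906), 92.43058776855469)
top 0.69 ((385.21728515625, 298.7542419433594), (111.2318344116211, 113.88593292236328), 138.7875213623047)
rim centre top [ 489.03788901 -225.95418604   55.        ]
[379.05263158 280.07894737] 38 [ 531.3 -220.4   18. ]
[363.62162162 287.64864865] 37 [ 515.5 -186.6   18. ]
[400.12820513 287.12820513] 39 [ 515.5 -265.1   18. ]
[365.60526316 306.13157895] 38 [ 476.  -189.6   18. ]
[397.71052632 308.89473684] 38 [ 469.2 -257.9   18. ]
[381.75675676 320.81081081] 37 [ 444.6 -222.9   18. ]
```

```bash
cat >> h.py <<'E'
from scipy.optimize import minimize
def paddle_pts(g,ya,pi):
    ex=np.array([np.cos(pi)*np.cos(ya),np.cos(pi)*np.sin(ya),-np.sin(pi)]);ey=np.array([-np.sin(ya),np.cos(ya),0]);ez=np.cross(ex,ey)
    H=[g+ex*a+ey*b+ez*c for a in(-90,100) for b in(-7,7) for c in(-7,7)]
    B=[g+ex*a+ey*b+ez*c for a in(100,170) for b in(-17,17) for c in(-7,1)]
    return H,B,ex,ez
def render(P,g,ya,pi):
    H,B,_,_=paddle_pts(g,ya,pi);m=np.zeros((480,640),np.uint8)
    for Q in(H,B):
        pts=np.array([proj(P,q) for q in Q]);cv2.fillConvexPoly(m,cv2.convexHull((pts*16).round().astype(np.int32)),1,shift=4)
    return m
def fit(views=("side","top"),p0=45,save=None):
    I={n:ctrl.get_image(n) for n in views};o=ctrl.get_obs();M={}
    for n in views:
        L=ctrl.regions_of(I[n],"paddle")
        if L:M[n]=L[0]["region"];print(n,"conf",round(L[0]["confidence"],2),M[n].sum())
    R=Ro.from_rotvec(o["orientation"]).as_matrix();ya0=np.arctan2(-R[0,1],R[1,1]);ya0=(ya0+np.pi/2)%np.pi-np.pi/2
    g0=o["ee_pos"]-19*R[:,2]
    def cost(p):
        g=g0+p[:3];t=0
        for n in M:
            m=cv2.GaussianBlur(render(I[n],g,ya0+p[4],p[3]).astype(np.float32),(0,0),1.5);k=cv2.GaussianBlur(M[n].astype(np.float32),(0,0),1.5)
            w=((m-k)**2);t+=w.sum()
        return t+ .3*(p[:3]**2).sum()+ (p[4]*57/2)**2*3
    best=None
    for pi in(p0-12,p0,p0+12):
        x0=np.array([0,0,0,np.radians(pi),0])
        r=minimize(cost,x0,method="Nelder-Mead",options=dict(maxiter=600,initial_simplex=x0+np.vstack([np.zeros(5),np.diag([4,4,4,.15,.04])])))
        if best is None or r.fun<best.fun:best=r
    p=best.x;g=g0+p[:3];_,_,ex,ez=paddle_pts(g,ya0+p[4],p[3]);tip=g+170*ex-3*ez
    print("shift",p[:3].round(1),"pitch",np.degrees(p[3]).round(1),"yaw",np.degrees(ya0+p[4]).round(1),"cost",round(best.fun),"tip",tip.round(1),"tip-tcp",(tip-o["ee_pos"]).round(1),"t",o["t"].round(2))
    if save:
        out=[]
        for n in views:
            im=I[n]["img"].copy();c=cv2.findContours(render(I[n],g,ya0+p[4],p[3]),0,1)[0];big=cv2.resize(im,None,fx=3,fy=3)
            cv2.drawContours(big,[(q*3+1) for q in c],-1,(0,255,0),1)
            u=(proj(I[n],g)*3).astype(int);x=np.clip(u[0]-200,0,1920-400);y=np.clip(u[1]-250,0,1440-500);out.append(big[y:y+500,x:x+400])
        cv2.imwrite(save,np.hstack(out))
    return p
E
python3 - <<'E'
from h import *
fit(save="pics/f1.png")
E
```

```text
side conf 0.65 880
top conf 0.69 1233Traceback (most recent call last):
  File "<stdin>", line 2, in <module>
  File "h.py", line 46, in fit
    print("shift",p[:3].round(1),"pitch",np.degrees(p[3]).round(1),"yaw",np.degrees(ya0+p[4]).round(1),"cost",round(best.fun),"tip",tip.round(1),"tip-tcp",(tip-o["ee_pos"]).round(1),"t",o["t"].round(2))
                                                                                                                                                                                          ^^^^^^^^^^^^
AttributeError: 'float' object has no attribute 'round'
```

```bash
sed -i 's/o\["t"\].round(2)/round(float(o["t"]),2)/' h.py
python3 - <<'E'
from h import *
fit(save="pics/f1.png")
E
```

```text
side conf 0.93 752
top conf 0.82 1180
shift [-3.6 -1.6 -2.2] pitch 47.7 yaw 6.3 cost 900 tip [430.9 196.5 185.7] tip-tcp [ 107.7   10.5 -110.8] t 10.08
```

View pics/f1.png

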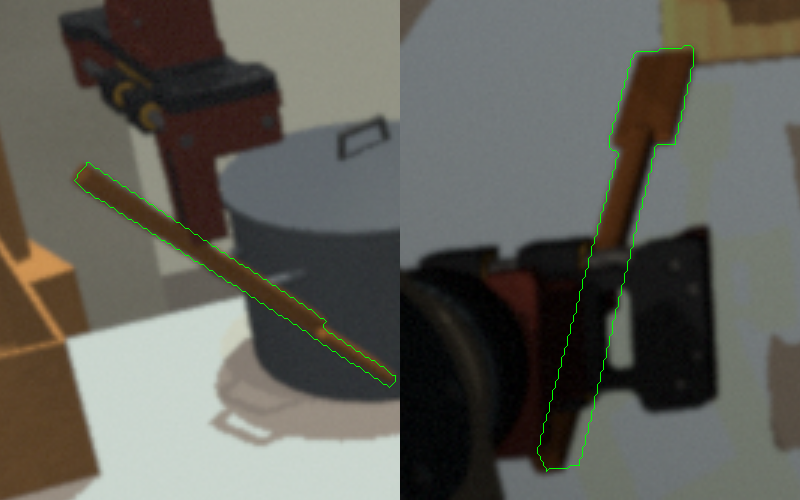

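Request:
jog_arm(
  xyz=[
    [10,-5,0],
    [14,-10,0],
    [14,-16,0],
    [12,-20,0],
    [10,-22,0],
    [8,-22,0],
    [5,-22,0],
    [3,-22,0],
    [0,-22,0],
    [0,-22,0],
    [0,-22,0],
    [0,-22,0],
    [0,-22,0],
    [0,-22,0],
    [-2,-22,0],
    [-3,-22,0],
    [-4,-22,0],
    [-4,-22,0],
    [-4,-22,0],
    [-2,-16,0],
  ],
  yaw=[0,0,0,0,0,0,0,0,0,0,0,0,0,0,0,0,0,0,0,0],
)

```text
t: 11.85
ee_pos: [390.5, -241.0, 298.0]
orientation: [-0.134, 3.11, 0.006]
ft_force: [0.9, 0.3, -0.9]
width: 12.0
```

Request:
jog_arm(
  xyz=[
    [-5,2,-12],
    [-4,1,-14],
    [0,0,-14],
    [0,0,-14],
    [0,0,-14],
    [0,0,-14],
    [0,0,0],
    [0,0,0],
  ],
  yaw=[0,0,0,0,0,0,0,0],
)

```text
t: 12.52
ee_pos: [381.3, -250.4, 213.4]
orientation: [-0.123, 3.108, -0.003]
ft_force: [0.4, -0.2, 0.0]
width: 12.1
```

Run:
```python
from h import *
o=ctrl.get_obs();print(o["ee_pos"],o["orientation"],o["ft_force"])
fit(save="pics/f2.png",p0=48)
```

```text
[ 381.26184638 -250.41817897  213.3751042 ] [-0.12308469  3.10810348 -0.00334266] [ 0.4055362  -0.17196239  0.00476429]
side conf 0.95 993
top conf 0.7 717
shift [-0.8  0.9 -5.9] pitch 47.2 yaw 3.1 cost 774 tip [ 493.2 -243.4  100.2] tip-tcp [ 111.7    6.9 -113.7] t 12.62
```

View pics/f2.png

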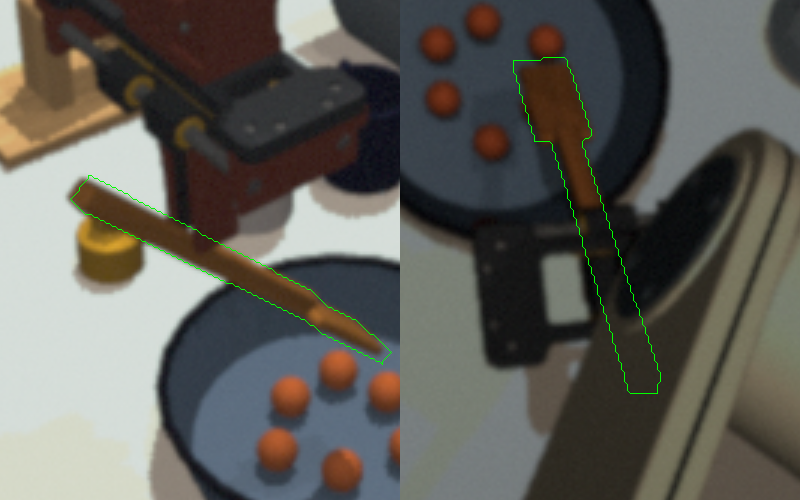

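Request:
jog_arm(
  xyz=[
    [0,6,0],
    [0,6,0],
    [0,4,-6],
    [0,0,-10],
    [0,0,-10],
    [0,0,-10],
    [0,0,-10],
    [0,0,-10],
    [0,0,-6],
    [0,0,0],
    [0,0,0],
  ],
  yaw=[0,0,0,0,0,0,0,0,0,0,0],
)

```text
t: 13.63
ee_pos: [382.5, -230.7, 148.4]
orientation: [-0.13, 3.102, -0.009]
ft_force: [-0.6, 0.4, 0.9]
width: 12.3
```

Run:
```python
from h import *
o=ctrl.get_obs();print(o["ee_pos"],o["orientation"],o["ft_force"])
fit(save="pics/f3.png",p0=48)
```

```text
[ 382.46422326 -230.68769043  148.4358191 ] [-0.12964904  3.10243989 -0.00924765] [-0.55318658  0.40962439  0.86400738]
side conf 0.86 853
top conf 0.87 563
shift [-0.7 -1.4 -4.1] pitch 47.3 yaw 6.0 cost 704 tip [ 493.8 -220.3   36.9] tip-tcp [ 111.    10.6 -112.1] t 13.73
```

View pics/f3.png

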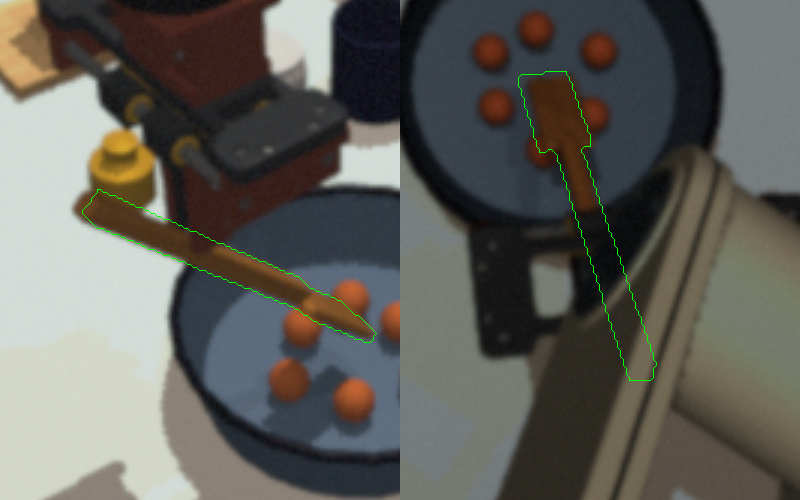

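Request:
jog_arm(
  xyz=[
    [0,-2,-7],
    [0,-1,-7],
    [0,0,-6],
    [0,0,0],
    [0,0,0],
  ],
  yaw=[0,0,0,0,0],
)

```text
t: 14.25
ee_pos: [384.0, -235.3, 128.5]
orientation: [-0.129, 3.098, -0.014]
ft_force: [0.0, -0.5, 0.2]
width: 12.4
```

Run:
```python
from h import *
o=ctrl.get_obs();print(o["ee_pos"],o["orientation"],o["ft_force"])
fit(save="pics/f4.png",p0=48)
```

```text
[ 383.97333294 -235.33150913  128.47462362] [-0.12873495  3.09815536 -0.01414944] [ 0.02478252 -0.47565907  0.22652275]
side conf 0.67 1005
top conf 0.81 535
shift [-1.9 -2.8 -2.5] pitch 46.7 yaw 5.2 cost 620 tip [ 495.2 -227.6   19.5] tip-tcp [ 111.2    7.7 -109.2] t 14.35
```

View pics/f4.png

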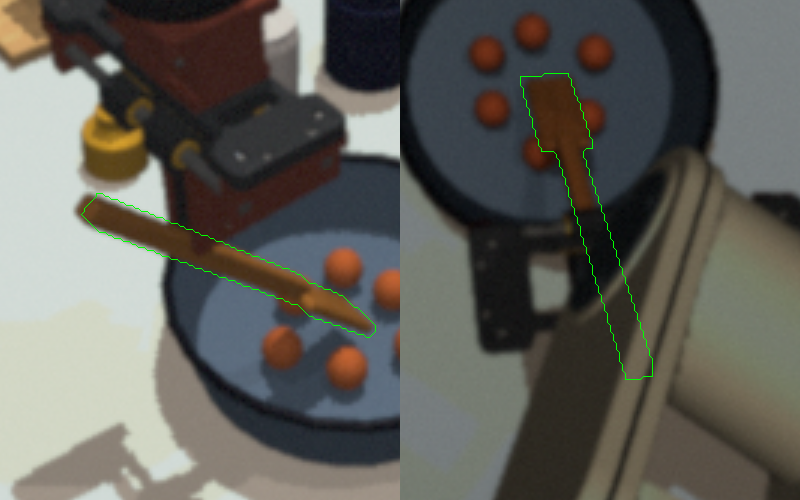

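Request:
jog_arm(
  xyz=[
    [5,3,-2],
    [6,4,-1],
    [6,4,-1],
    [6,4,0],
    [6,4,0],
    [4,4,0],
    [0,0,0],
  ],
  yaw=[0,0,0,0,0,0,0],
)

```text
t: 15.03
ee_pos: [422.0, -210.0, 125.4]
orientation: [-0.129, 3.095, -0.017]
ft_force: [0.8, 0.6, 0.0]
width: 12.4
```

Request:
jog_arm(
  xyz=[
    [-4.5,6.4,-1],
    [-5.5,5.5,0],
    [-6.4,4.5,0],
    [-7.1,3.3,0],
    [-7.6,2,0],
    [-7.8,0.7,0],
    [-7.8,-0.7,0],
    [-7.6,-2,0],
    [-7.1,-3.3,0],
  ],
  yaw=[0,0,0,0,0,0,0,0,0],
)

```text
t: 15.78
ee_pos: [353.8, -190.1, 124.3]
orientation: [-0.133, 3.096, -0.016]
ft_force: [0.4, -0.4, 0.6]
width: 12.1
```

Request:
jog_arm(
  xyz=[
    [-5.4,-5,0],
    [-4.5,-5.5,0],
    [-3.8,-6.4,0],
    [-2.6,-7.1,0],
    [-1.5,-7.6,0],
    [-0.3,-7.6,0],
    [1,-7.6,0],
    [2.4,-7.4,0],
    [3.5,-6.9,0],
  ],
  yaw=[0,0,0,0,0,0,0,0,0],
)

```text
t: 16.53
ee_pos: [339.4, -259.1, 124.5]
orientation: [-0.128, 3.095, -0.018]
ft_force: [0.8, 0.0, -0.8]
width: 12.5
```

Run:
```python
from h import *
o=ctrl.get_obs();print(o["ee_pos"],o["ee_pos"][:2]-[379.5,-234],o["ft_force"])
fit(save="pics/f5.png",p0=48)
```

```text
[ 339.37896237 -259.12385873  124.54667206] [-40.12103763 -25.12385873] [ 0.81177762  0.02681185 -0.79741879]
side conf 0.95 1080
top conf 0.96 640
shift [-1.  -4.2 -1.1] pitch 43.9 yaw 5.6 cost 749 tip [ 458.3 -251.9   22.6] tip-tcp [ 118.     7.8 -102.1] t 16.63
```

View pics/f5.png

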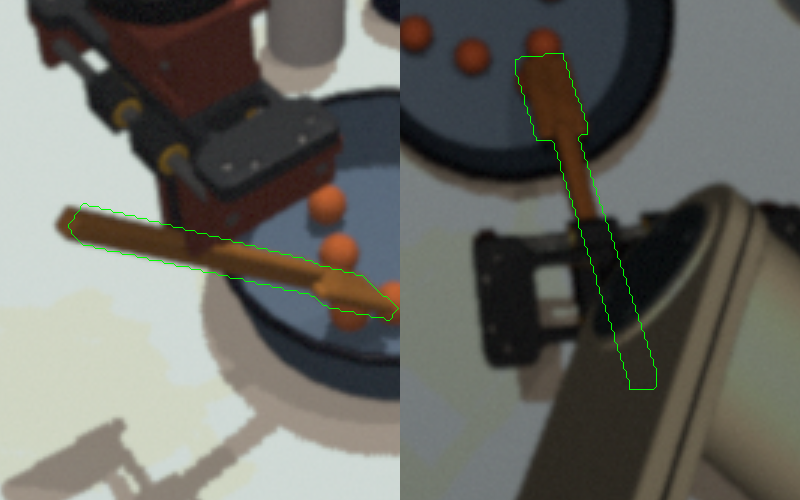

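Run:
```python
from h import *
S=ctrl.get_image("side");T=ctrl.get_image("top")
a=cv2.resize(S["img"][265:415,250:410],None,fx=3.5,fy=3.5,interpolation=cv2.INTER_CUBIC)
b=cv2.resize(T["img"][230:380,320:450],None,fx=3.5,fy=3.5,interpolation=cv2.INTER_CUBIC)
h=min(a.shape[0],b.shape[0]);cv2.imwrite("pics/st5.png",np.hstack([a[:h],b[:h]])[:, :800] if 0 else cv2.resize(np.hstack([a[:h],b[:h]]),(800,int(h*800/(a.shape[1]+b.shape[1])))))
print(a.shape,b.shape,800/(a.shape[1]+b.shape[1]))
for n,P in(("side",S),("top",T)):print(n,[(px(c).round(1),round(c["confidence"],2)) for c in ctrl.pinpoint(P,"paddle_tip")[:2]])
```

```text
(525, 560, 3) (525, 455, 3) 0.7881773399014779
side [(array([323.4, 359.9]), 0.67)]
top []
```

View pics/st5.png

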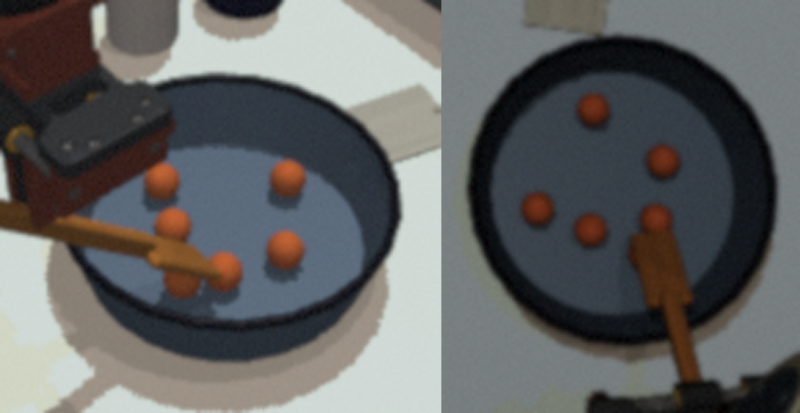

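Run:
```python
from h import *
import pickle
S=ctrl.get_image("side");T=ctrl.get_image("top")
pickle.dump({n:{k:P[k] for k in"KRt"} for n,P in(("side",S),("top",T))},open("cal.pkl","wb"))
X,e=tri([ray(S,(330.5,363.6)),ray(T,(399.4,314.1))]);o=ctrl.get_obs();print(X,e,X-o["ee_pos"])
r=ctrl.regions_of(T,"basin")[0]["region"].astype(np.uint8)
c=max(cv2.findContours(r,0,1)[0],key=cv2.contourArea);E=cv2.fitEllipse(cv2.convexHull(c));print(E,onz(T,E[0],55))
```

```text
[ 461.00633847 -261.66035336   23.63426267] [np.float64(3.4357593422082795), np.float64(3.4357593422082453)] [ 121.99641036   -4.00960919 -100.94773879]
((385.045166015625, 298.7412109375), (112.03118896484375, 114.63567352294922), 140.52671813964844) [ 489.06976872 -225.60004813   55.        ]
```

Request:
jog_arm(
  xyz=[
    [5.3,-5.3,0],
    [6,-4.3,-1],
    [6.5,-3.2,-2],
    [7,-1.9,-2],
    [7.2,-0.7,-2],
    [7.2,0.7,-1],
    [7,1.9,0],
    [6.5,3.2,0],
    [5.8,4.3,0],
  ],
  yaw=[0,0,0,0,0,0,0,0,0],
)

```text
t: 17.83
ee_pos: [403.8, -264.6, 115.5]
orientation: [-0.127, 3.095, -0.018]
ft_force: [-0.6, -0.3, 0.4]
width: 12.2
```

Run:
```python
from h import *
o=ctrl.get_obs();print(o["ee_pos"],o["ft_force"])
fit(save="pics/f6.png",p0=44)
```

```text
[ 403.81222865 -264.61873837  115.47385793] [-0.57914891 -0.33760835  0.40048817]
side conf 0.7 1015
top conf 0.74 547
shift [ 0.9 -1.4 -2.7] pitch 38.7 yaw 5.6 cost 732 tip [ 534.3 -252.8   23.3] tip-tcp [130.3  11.5 -92.2] t 17.93
```

View pics/f6.png

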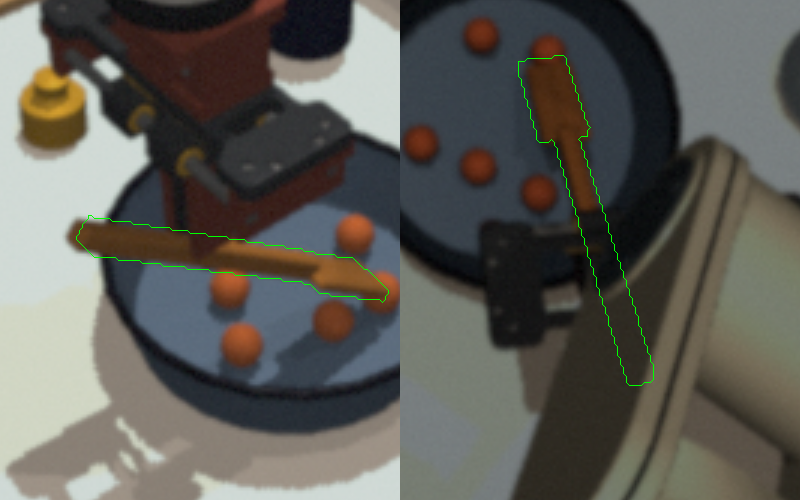

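Run:
```python
from h import *
import pickle
C=pickle.load(open("cal.pkl","rb"));S=C["side"]
for u,v in((300,320),(340,335),(362,325)):print(onz(S,(150+u/4,160+v/4),14).round(1))
print(ctrl.get_obs()["qpos"])
```

```text
[474.1 198.5  14. ]
[487.6 171.8  14. ]
[503.3 174.   14. ]
[-0.61785049  0.31579459  2.02849103  0.02565813  0.75607481 -2.29021807]
```

Request:
jog_arm(
  xyz=[
    [0,0,8],
    [0,0,14],
    [0,0,16],
    [0,0,18],
    [0,0,18],
    [0,0,18],
    [0,0,18],
    [0,2,18],
    [0,8,12],
    [0,14,6],
    [0,20,0],
    [0,24,0],
    [0,26,0],
    [0,26,0],
    [0,26,0],
    [0,26,0],
    [0,26,0],
    [0,26,0],
    [0,26,0],
    [0,26,0],
  ],
  yaw=[0,0,0,0,0,0,0,0,0,0,0,0,0,0,0,0,0,0,0,0],
)

```text
t: 19.7
ee_pos: [390.3, 18.3, 280.7]
orientation: [-0.102, 3.091, -0.024]
ft_force: [0.6, -0.4, -1.7]
width: 12.0
```

Request:
jog_arm(
  xyz=[
    [-3,18,0],
    [-4,20,0],
    [-4,20,0],
    [-4,20,0],
    [-4,20,-5],
    [-4,20,-10],
    [-5,14,-10],
    [-5,10,-10],
    [-5,6,-10],
    [-4,4,-10],
    [-2,2,-10],
    [0,0,-10],
    [0,0,-8],
    [0,0,0],
    [0,0,0],
  ],
  yaw=[0,0,0,0,0,0,0,0,0,0,0,0,0,0,0],
)

```text
t: 20.95
ee_pos: [338.3, 180.0, 203.1]
orientation: [-0.102, 3.081, -0.019]
ft_force: [0.4, -0.0, -0.5]
width: 11.9
```

Run:
```python
from h import *
o=ctrl.get_obs();print(o["ee_pos"],o["orientation"],o["ft_force"])
fit(save="pics/f7.png",p0=40)
```

```text
[338.26676516 179.99328894 203.14490233] [-0.10158463  3.08121411 -0.01862075] [ 0.36850081 -0.00150674 -0.46979234]
side conf 0.68 825
top conf 0.87 994
shift [-3.  -1.8 -4. ] pitch 46.1 yaw 4.1 cost 625 tip [449.9 186.8  93.8] tip-tcp [ 111.3    6.6 -109.6] t 21.05
```

View pics/f7.png

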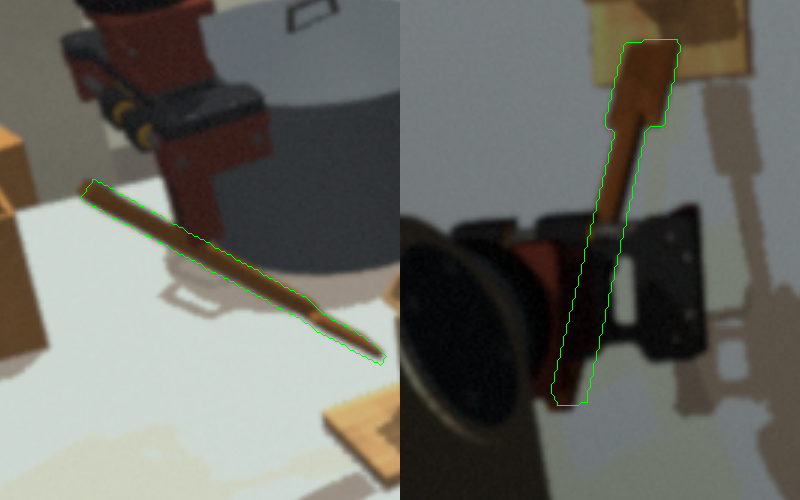

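Request:
jog_arm(
  xyz=[
    [4,0,16],
    [8,-6,18],
    [10,-12,18],
    [10,-18,10],
    [8,-22,4],
    [6,-24,0],
    [4,-24,0],
    [2,-24,0],
    [0,-24,0],
    [0,-24,0],
    [0,-24,0],
    [0,-24,0],
    [0,-24,0],
    [0,-24,0],
    [0,-24,0],
    [-2,-24,0],
    [-2,-24,0],
    [-3,-24,0],
    [-3,-16,0],
    [0,-8,0],
  ],
  yaw=[0,0,0,0,0,0,0,0,0,0,0,0,0,0,0,0,0,0,0,0],
)

```text
t: 22.82
ee_pos: [385.1, -234.6, 284.5]
orientation: [-0.103, 3.06, -0.024]
ft_force: [0.3, -0.4, -0.8]
width: 12.3
```

Request:
jog_arm(
  xyz=[
    [0,0,-12],
    [0,0,-16],
    [0,0,-16],
    [0,0,-16],
    [0,0,-16],
    [0,0,-16],
    [0,0,-16],
    [0,0,-12],
    [0,0,-6],
    [0,0,0],
  ],
  yaw=[0,0,0,0,0,0,0,0,0,0],
)

```text
t: 23.65
ee_pos: [388.3, -236.8, 157.8]
orientation: [-0.096, 3.052, -0.032]
ft_force: [0.7, -0.6, -1.5]
width: 12.3
```

```bash
cat >> h.py <<'E'
def beads(T):
    hsv=cv2.cvtColor(T["img"],cv2.COLOR_BGR2HSV)
    m=((hsv[...,0]<10)&(hsv[...,1]>185)&(hsv[...,2]>80)).astype(np.uint8);m[:240]=0;m[350:]=0;m[:,:335]=0;m[:,435:]=0
    n,_,st,ce=cv2.connectedComponentsWithStats(m)
    for i in range(1,n):
        if st[i,4]>12:
            X=onz(T,ce[i],18);d=X[:2]-[490,-226];print("bead",ce[i].round(),st[i,4],"rel",d.round(0),"r",np.hypot(*d).round(0),"az",np.degrees(np.arctan2(d[1],d[0])).round(0))
def duo(name):
    S=ctrl.get_image("side");T=ctrl.get_image("top")
    a=cv2.resize(S["img"][265:415,250:410],None,fx=2.75,fy=2.75,interpolation=cv2.INTER_CUBIC)
    b=cv2.resize(T["img"][230:380,320:450],None,fx=2.75,fy=2.75,interpolation=cv2.INTER_CUBIC)
    cv2.imwrite(name,np.hstack([a,b]));return S,T
E
python3 - <<'E'
from h import *
o=ctrl.get_obs();print(o["ee_pos"],o["orientation"],o["ft_force"])
fit(save="pics/f8.png",p0=45)
S,T=duo("pics/d8.png");beads(T)
E
```

```text
[ 388.29743653 -236.82764744  157.84609485] [-0.09611988  3.05171469 -0.03151909] [ 0.68784865 -0.5858293  -1.4799057 ]
side conf 0.78 954
top conf 0.94 687
shift [-2.2 -2.3 -3.1] pitch 45.1 yaw 4.3 cost 683 tip [ 502.7 -230.4   52.4] tip-tcp [ 113.7    7.  -106.6] t 23.75
bead [375. 269.] 53 rel [66. 14.] r 68.0 az 12.0
bead [395. 272.] 51 rel [ 58. -30.] r 65.0 az -28.0
bead [402. 298.] 22 rel [  2. -42.] r 42.0 az -87.0
bead [354. 305.] 57 rel [-11.  60.] r 61.0 az 100.0
bead [373. 313.] 54 rel [-28.  20.] r 34.0 az 144.0
```

View pics/f8.png

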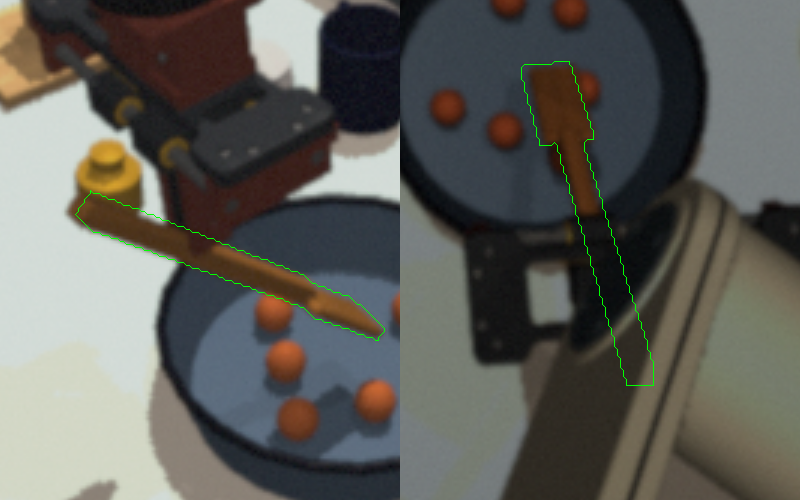

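View pics/d8.png

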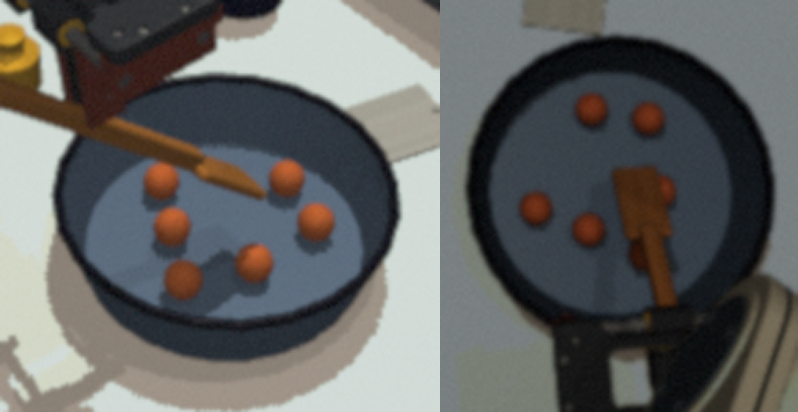

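Request:
jog_arm(
  xyz=[
    [5,8,0],
    [6,9,0],
    [6,9,0],
    [5,7,-5],
    [0,0,-8],
    [0,0,-8],
    [0,0,-8],
    [0,0,-5],
    [0,0,0],
  ],
  yaw=[0,0,0,0,0,0,0,0,0],
)

```text
t: 24.7
ee_pos: [414.2, -202.7, 124.6]
orientation: [-0.094, 3.044, -0.039]
ft_force: [0.1, -0.2, -1.3]
width: 12.4
```

Request:
jog_arm(
  xyz=[
    [-4.4,4.1,-1],
    [-4.9,3.2,-1],
    [-5.3,2.4,-1],
    [-5.6,1.7,0],
    [-5.7,0.9,0],
    [-5.7,0,0],
    [-5.7,-0.8,0],
    [-5.6,-1.6,0],
    [-5.3,-2.4,0],
    [-5,-3.1,0],
    [-4.5,-3.8,0],
  ],
  yaw=[0,0,0,0,0,0,0,0,0,0,0],
)

```text
t: 25.62
ee_pos: [349.9, -202.0, 121.5]
orientation: [-0.093, 3.044, -0.04]
ft_force: [0.1, 0.3, -1.0]
width: 12.4
```

Run:
```python
from h import *
o=ctrl.get_obs();print(o["ee_pos"],o["orientation"],o["ft_force"])
fit(save="pics/f9.png",p0=45)
S,T=duo("pics/d9.png");beads(T)
```

```text
[ 349.90545731 -201.98560168  121.46234747] [-0.09286964  3.04411377 -0.0395054 ] [ 0.05788862  0.30341652 -0.96785745]
side conf 0.88 1089
top conf 0.74 699
shift [-2.5 -2.3 -1.4] pitch 41.4 yaw 3.3 cost 619 tip [ 470.9 -196.9   24.3] tip-tcp [121.1   5.3 -97.1] t 25.72
bead [375. 269.] 53 rel [66. 14.] r 68.0 az 12.0
bead [395. 272.] 51 rel [ 58. -30.] r 66.0 az -28.0
bead [400. 299.] 53 rel [  1. -37.] r 37.0 az -89.0
bead [356. 314.] 54 rel [-31.  58.] r 66.0 az 118.0
bead [394. 322.] 57 rel [-47. -23.] r 53.0 az -154.0
```

View pics/d9.png

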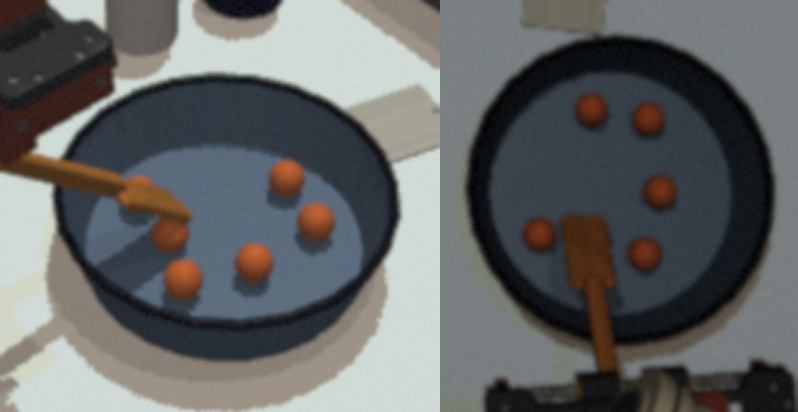

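```bash
cat >> h.py <<'E'
D=111.;H=-106.   # tip ahead / below TCP
C=np.array([490.,-226.])
def state(D=D,H=H):
    o=ctrl.get_obs();R=Ro.from_rotvec(o["orientation"]).as_matrix()
    psi=np.degrees(np.arctan2(-R[0,1],R[1,1]));p=np.array(o["ee_pos"])
    tip=p+[D*np.cos(np.radians(psi)),D*np.sin(np.radians(psi)),H];return o,p,psi,tip
def plan(way,gx=.95,gy=.95,D=D,H=H,psi_near=0):
    "way: list of (tipx_rel,tipy_rel,tipz,psi)"
    o,p,psi,tip=state(D,H)
    psi=psi+360*round((psi_near-psi)/360)
    d=tip[:2]-C;print("tip rel",d.round(1),"r",np.hypot(*d).round(1),"az",np.degrees(np.arctan2(d[1],d[0])).round(1),"z",tip[2].round(1),"psi",round(psi,1),"tilt",np.degrees(np.arccos(-Ro.from_rotvec(o["orientation"]).as_matrix()[2,2])).round(1),"q",np.round(o["qpos"],2),"t",round(float(o["t"]),2))
    T=[p];Y=[psi]
    for x,y,z,s in way:
        a=np.radians(s);T.append(np.array([C[0]+x-D*np.cos(a),C[1]+y-D*np.sin(a),z-H]));Y.append(s)
    T=np.array(T);Y=np.array(Y);dT=np.diff(T,axis=0)*gx;dY=np.diff(Y)*gy
    print(np.round(dT,1).tolist());print(np.round(dY,1).tolist());print("max",np.linalg.norm(dT,axis=1).max().round(1),abs(dY).max().round(2), "minr",np.hypot(T[:,0],T[:,1]).min().round())
E
python3 - <<'E'
from h import *
# lift in place first 3 rows then pivot toward psi=-150 while going to centre-ish
way=[(-20,29,35,3.5),(-18,27,48,3.5),(-14,24,58,0)]
for k in range(1,17):
    f=k/16;way.append((-14+f*40,24*(1-f),60,0-f*105))
plan(way)
E
```

```text
tip rel [-28.5  30.8] r 42.0 az 132.8 z 15.4 psi 3.4 tilt 5.7 q [-0.58  0.18  2.22  0.06  0.65 -2.25] t 25.92
[[8.1, -1.9, 18.6], [1.9, -1.9, 12.4], [3.6, 3.6, 9.5], [3.1, 10.6, 1.9], [4.4, 10.5, 0.0], [5.8, 10.2, 0.0], [7.1, 9.7, 0.0], [8.3, 9.1, 0.0], [9.5, 8.3, 0.0], [10.6, 7.5, 0.0], [11.5, 6.5, 0.0], [12.4, 5.4, 0.0], [13.1, 4.2, 0.0], [13.6, 2.9, 0.0], [14.1, 1.6, 0.0], [14.3, 0.2, 0.0], [14.4, -1.1, 0.0], [14.4, -2.5, 0.0], [14.2, -3.9, 0.0]]
[0.1, 0.0, -3.3, -6.2, -6.2, -6.2, -6.2, -6.2, -6.2, -6.2, -6.2, -6.2, -6.2, -6.2, -6.2, -6.2, -6.2, -6.2, -6.2]
max 20.4 6.23 minr 405.0
```

Request:
jog_arm(
  xyz=[
    [4,-1,18],
    [4,-2,14],
    [4,3,10],
    [3,10.5,2],
    [4.5,10.5,0],
    [6,10,0],
    [7,9.5,0],
    [8.5,9,0],
    [9.5,8.5,0],
    [10.5,7.5,0],
    [11.5,6.5,0],
    [12.5,5.5,0],
    [13,4,0],
    [13.5,3,0],
    [14,1.5,0],
    [14.5,0,0],
    [14.5,-1,0],
    [14.5,-2.5,0],
    [14,-4,0],
  ],
  yaw=[0,0,-3.5,-6,-6,-6,-6,-6,-6,-6,-6,-6,-6,-6,-6,-6,-6,-6,-6],
)

```text
t: 27.5
ee_pos: [542.1, -112.2, 165.3]
orientation: [2.381, 1.986, -0.141]
ft_force: [1.1, -0.2, -1.5]
width: 12.5
```

Run:
```python
from h import *
o,p,psi,tip=state();print(p,psi,tip)
# to psi -195, tip at az0 r45, z60
d=tip[:2]-C
psi=psi if psi<90 else psi-360
way=[]
for k in range(1,15):
    f=k/14;way.append((d[0]*(1-f)+45*f,d[1]*(1-f),60,psi*(1-f)-195*f))
plan(way,psi_near=-105)
```

```text
[ 542.0531396  -112.24101232  165.25534258] -100.42397139143942 [ 521.96983903 -221.40905269   59.25534258]
tip rel [32.   4.6] r 32.3 az 8.2 z 59.3 psi -100.4 tilt 5.6 q [-0.17  0.37  1.79 -0.11  1.01  0.07] t 27.5
[[13.0, -3.3, 0.7], [12.5, -4.7, 0.0], [11.9, -6.0, 0.0], [11.2, -7.3, 0.0], [10.3, -8.4, 0.0], [9.3, -9.5, 0.0], [8.1, -10.4, 0.0], [6.9, -11.2, 0.0], [5.6, -11.8, 0.0], [4.2, -12.3, 0.0], [2.8, -12.6, 0.0], [1.3, -12.7, 0.0], [-0.2, -12.7, 0.0], [-1.6, -12.5, 0.0]]
[-6.4, -6.4, -6.4, -6.4, -6.4, -6.4, -6.4, -6.4, -6.4, -6.4, -6.4, -6.4, -6.4, -6.4]
max 13.4 6.42 minr 554.0
```

Request:
jog_arm(
  xyz=[
    [13,-3,0],
    [12.5,-4.5,0],
    [12,-6,0],
    [11,-7.5,0],
    [10.5,-8.5,0],
    [9.5,-9.5,0],
    [8,-10.5,0],
    [7,-11,0],
    [5.5,-12,0],
    [4,-12.5,0],
    [3,-12.5,0],
    [1.5,-12.5,0],
    [0,-12.5,0],
    [-1.5,-12.5,0],
    [0,0,0],
  ],
  yaw=[-6.5,-6.5,-6.5,-6.5,-6.5,-6.5,-6.5,-6.5,-6.5,-6.5,-6.5,-6.5,-6.5,-6,0],
)

```text
t: 28.75
ee_pos: [649.4, -246.8, 156.5]
orientation: [-3.066, 0.408, 0.142]
ft_force: [-0.3, 0.3, -1.0]
width: 12.0
```

Run:
```python
from h import *
o,p,psi,tip=state();print(p,psi,tip)
fit2=None
S,T=duo("pics/d10.png");beads(T)
plan([(45,0,12,-195)],psi_near=-195)
for n,P in(("side",S),("top",T)):print(n,[(px(c).round(1),round(c["confidence"],2)) for c in ctrl.pinpoint(P,"paddle_tip")[:2]],proj(P,tip))
```

```text
[ 649.38632764 -246.77555872  156.51000434] 164.76382378568994 [ 542.28789356 -217.60493276   50.51000434]
tip rel [52.1  9.8] r 53.0 az 10.6 z 50.5 psi -194.8 tilt 5.9 q [-0.39  0.61  1.4   0.02  1.22  1.43] t 28.85
[[-6.9, -9.7, -36.6]]
[-0.2]
max 38.5 0.22 minr 691.0
side [(array([345.8, 319. ]), 0.72)] [351.16898306 321.192013  ]
top [(array([276.7, 222.9]), 0.7)] [379.8700598  273.33645367]
```

View pics/d10.png

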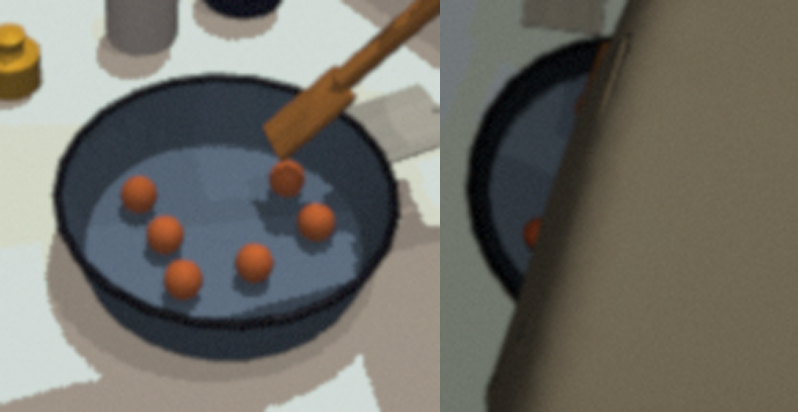

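```bash
sed -i 's/ya0=(ya0+np.pi\/2)%np.pi-np.pi\/2/pass/' h.py
python3 - <<'E'
from h import *
fit(views=("side","side"),save="pics/f11.png",p0=45)
E
```

```text
side conf 0.8 1079
side conf 0.8 1079
shift [ 3.3 -2.  -0.8] pitch 41.6 yaw 164.1 cost 509 tip [ 534.4 -212.4   60.2] tip-tcp [-115.4   31.1  -97. ] t 29.05
```

View pics/f11.png

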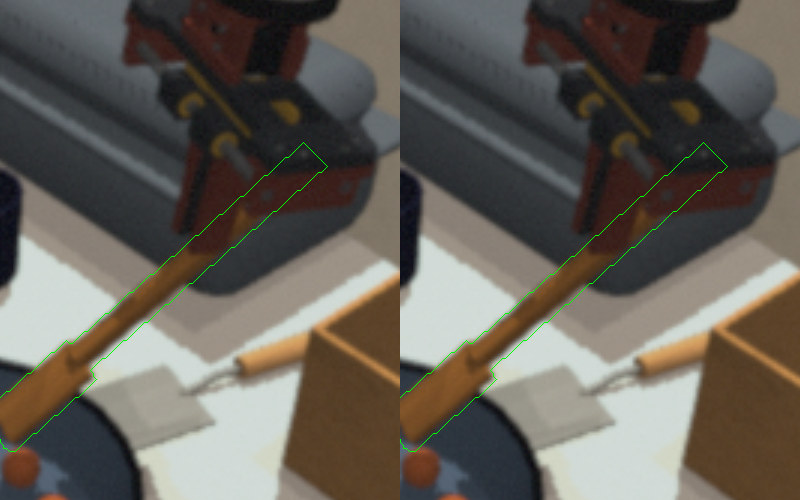

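Run:
```python
from h import *
way=[(40,4,58,-195),(34,-2,50,-195),(28,-8,40,-195),(28,-8,30,-195),(28,-8,20,-195),(28,-8,12,-195)]
plan(way,psi_near=-195,D=117,H=-99,gx=1)
```

```text
tip rel [46.7 12.1] r 48.2 az 14.6 z 58.3 psi -194.8 tilt 5.9 q [-0.39  0.61  1.4   0.02  1.22  1.43] t 29.15
[[-6.8, -8.5, -0.3], [-6.0, -6.0, -8.0], [-6.0, -6.0, -10.0], [0.0, 0.0, -10.0], [0.0, 0.0, -10.0], [0.0, 0.0, -8.0]]
[-0.2, 0.0, 0.0, 0.0, 0.0, 0.0]
max 13.1 0.2 minr 684.0
```

Request:
jog_arm(
  xyz=[
    [-7,-8.5,0],
    [-6,-6,-7],
    [-6,-6,-10],
    [0,0,-10],
    [0,0,-10],
    [0,0,-8],
    [0,0,0],
  ],
  yaw=[0,0,0,0,0,0,0],
)

```text
t: 29.73
ee_pos: [627.6, -265.6, 107.5]
orientation: [-3.067, 0.392, 0.143]
ft_force: [0.3, 0.2, -0.5]
width: 12.3
```

Run:
```python
from h import *
import math
S=ctrl.get_image("side");cv2.imwrite("pics/s12.png",cv2.resize(S["img"][200:420,240:460],(660,660),interpolation=cv2.INTER_CUBIC))
psi=lambda f:-195+210*f/360
way=[]
x0,y0=state(117,-99)[3][:2]-C
for k in range(1,8):
    f=k/7;way.append((x0*(1-f)+f*43*math.cos(math.pi/3),y0*(1-f)+f*43*math.sin(math.pi/3),12,psi(60*f)))
for a in range(70,190,10):way.append((44*math.cos(math.radians(a)),44*math.sin(math.radians(a)),12,psi(a)))
plan(way,psi_near=-195,D=117,H=-99)
```

```text
tip rel [ 24.6 -10.1] r 26.6 az -22.3 z 9.0 psi -194.6 tilt 5.9 q [-0.43  0.65  1.46  0.02  1.13  1.39] t 29.78
[[1.5, 15.2, 2.8], [0.8, 16.0, 0.0], [0.0, 16.1, 0.0], [-0.8, 16.1, 0.0], [-1.7, 16.0, 0.0], [-2.5, 15.9, 0.0], [-3.3, 15.7, 0.0], [-10.5, 14.3, 0.0], [-12.5, 11.8, 0.0], [-13.7, 9.9, 0.0], [-14.6, 8.0, 0.0], [-15.2, 5.9, 0.0], [-15.5, 3.9, 0.0], [-15.6, 1.8, 0.0], [-15.3, -0.1, 0.0], [-14.8, -2.0, 0.0], [-14.0, -3.8, 0.0], [-13.1, -5.3, 0.0], [-11.9, -6.7, 0.0]]
[4.4, 4.8, 4.8, 4.8, 4.8, 4.8, 4.8, 5.5, 5.5, 5.5, 5.5, 5.5, 5.5, 5.5, 5.5, 5.5, 5.5, 5.5, 5.5]
max 17.8 5.54 minr 459.0
```

View pics/s12.png

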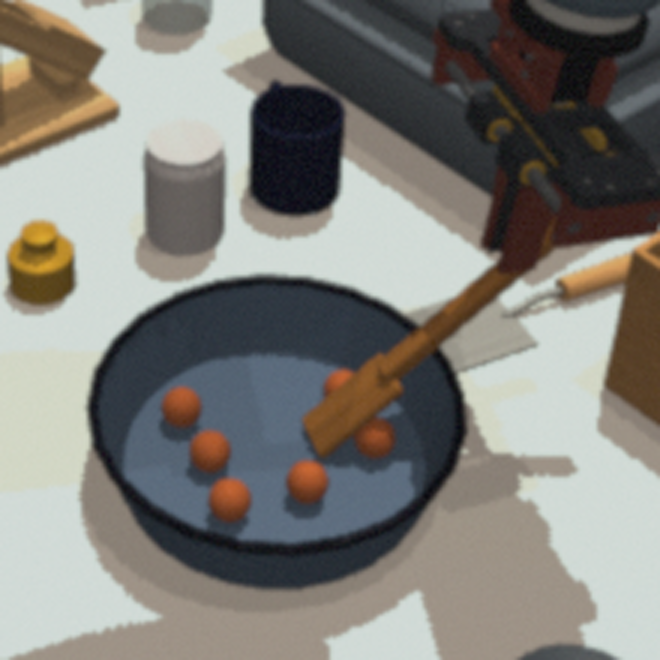

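Request:
jog_arm(
  xyz=[
    [1.5,15,2],
    [0.8,16,0],
    [0,16,0],
    [-0.8,16,0],
    [-1.7,16,0],
    [-2.5,16,0],
    [-3.3,15.5,0],
    [-10.5,14,0],
    [-12.5,12,0],
    [-13.7,10,0],
    [-14.6,8,0],
    [-15.2,6,0],
    [-15.5,4,0],
    [-15.5,2,0],
    [-15.3,0,0],
    [-14.8,-2,0],
    [-14,-4,0],
    [-13,-5.3,0],
    [-12,-6.7,0],
  ],
  yaw=[4.4,4.8,4.8,4.8,4.8,4.8,4.8,5.5,5.5,5.5,5.5,5.5,5.5,5.5,5.5,5.5,5.5,5.5,5.5],
)

```text
t: 31.37
ee_pos: [459.2, -106.3, 114.5]
orientation: [2.191, 2.185, -0.12]
ft_force: [-0.0, 0.5, -1.7]
width: 12.3
```

```bash
cat >> h.py <<'E'
import math
def arc(a0,a1,n,psi,r=44,z=11,blend=4,**k):
    D=k.get("D",117);H=k.get("H",-99);o,p,ps,tip=state(D,H);d=tip[:2]-C
    az=math.degrees(math.atan2(d[1],d[0]));az+=360*round((a0-az)/360);rr=math.hypot(*d)
    way=[]
    for i in range(1,n+1):
        a=az+(a1-az)*i/n;R=r+(rr-r)*max(0,1-i/blend);way.append((R*math.cos(math.radians(a)),R*math.sin(math.radians(a)),z+(tip[2]-z)*max(0,1-i/blend),psi(a)))
    plan(way,psi_near=psi(a0),**dict(dict(D=D,H=H),**k))
E
python3 - <<'E'
from h import *
S,T=duo("pics/d13.png");beads(T)
for n,P in(("side",S),("top",T)):print(n,[(px(c).round(1),round(c["confidence"],2)) for c in ctrl.pinpoint(P,"paddle_tip")[:2]],proj(P,state(117,-99)[3]).round(1))
arc(180,360,18,lambda f:-195+210*f/360)
E
```

```text
bead [375. 269.] 55 rel [66. 14.] r 68.0 az 12.0
bead [395. 272.] 52 rel [ 58. -30.] r 66.0 az -28.0
bead [400. 299.] 54 rel [  1. -37.] r 37.0 az -89.0
bead [388. 319.] 59 rel [-41. -10.] r 43.0 az -166.0
bead [400. 323.] 57 rel [-50. -35.] r 61.0 az -144.0
side [(array([311.7, 353.4]), 0.75)] [315.5 354.1]
top [(array([382. , 315.3]), 0.62)] [381.6 314. ]
tip rel [-31.1   2.5] r 31.2 az 175.5 z 15.7 psi -90.8 tilt 5.1 q [-0.19  0.33  2.02 -0.12  0.81 -0.09] t 31.57
[[-10.9, -5.8, -1.1], [-13.4, -7.8, -1.1], [-11.8, -9.8, -1.1], [-9.9, -11.4, -1.1], [-5.6, -10.4, 0.0], [-4.1, -10.5, 0.0], [-2.8, -10.3, 0.0], [-1.5, -10.1, 0.0], [-0.3, -9.6, 0.0], [0.7, -9.0, 0.0], [1.5, -8.4, 0.0], [2.2, -7.6, 0.0], [2.7, -6.9, 0.0], [3.0, -6.2, 0.0], [3.2, -5.5, 0.0], [3.2, -4.9, 0.0], [3.2, -4.3, 0.0], [3.1, -3.9, 0.0]]
[3.9, 5.7, 5.7, 5.7, 5.7, 5.7, 5.7, 5.7, 5.7, 5.7, 5.7, 5.7, 5.7, 5.7, 5.7, 5.7, 5.7, 5.7]
max 15.5 5.68 minr 434.0
```

View pics/d13.png

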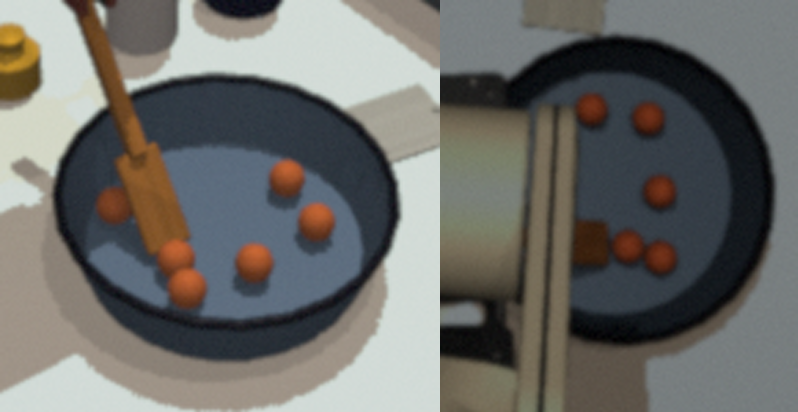

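Request:
jog_arm(
  xyz=[
    [-11,-6,-1],
    [-13,-8,-1],
    [-12,-10,-1],
    [-10,-11.5,-1],
    [-5.5,-10.5,0],
    [-4,-10.5,0],
    [-3,-10.5,0],
    [-1.5,-10,0],
    [-0.3,-9.6,0],
    [0.7,-9,0],
    [1.5,-8.5,0],
    [2.2,-7.6,0],
    [2.7,-7,0],
    [3,-6.2,0],
    [3.2,-5.5,0],
    [3.2,-5,0],
    [3.2,-4.3,0],
    [3,-4,0],
  ],
  yaw=[4,5.7,5.7,5.7,5.7,5.7,5.7,5.7,5.7,5.7,5.7,5.7,5.7,5.7,5.7,5.7,5.7,5.5],
)

```text
t: 33.07
ee_pos: [449.1, -259.6, 115.5]
orientation: [-0.327, 3.022, 0.004]
ft_force: [-0.7, 0.6, -1.0]
width: 12.3
```

Run:
```python
from h import *
S,T=duo("pics/d14.png");beads(T)
for n,P in(("side",S),("top",T)):print(n,[(px(c).round(1),round(c["confidence"],2)) for c in ctrl.pinpoint(P,"paddle_tip")[:2]],proj(P,state(117,-99)[3]).round(1))
o,p,ps,tip=state(117,-99);d=tip[:2]-C
# unwind about tip toward (44,0)
n=18;way=[]
for k in range(1,n+1):
    f=k/n;way.append((d[0]*(1-f)+42*f,d[1]*(1-f),11,ps+f*(-118)))
plan(way,psi_near=ps,D=117,H=-99)
```

```text
bead [390. 259.] 56 rel [ 87. -21.] r 89.0 az -14.0
bead [372. 269.] 54 rel [65. 19.] r 68.0 az 16.0
bead [414. 276.] 55 rel [ 48. -71.] r 86.0 az -56.0
bead [419. 303.] 25 rel [-10. -79.] r 79.0 az -97.0
bead [356. 324.] 57 rel [-50.  58.] r 77.0 az 131.0
side [(array([363.7, 340.9]), 0.68), (array([321.7, 324.8]), 0.61)] [364.3 335.3]
top [(array([389.2, 268.9]), 0.69), (array([181.3, 293.1]), 0.67)] [385.  265.7]
tip rel [72.5 -8.7] r 73.0 az -6.9 z 16.2 psi 11.9 tilt 5.8 q [-0.59  0.35  1.98  0.1   0.74 -2.44] t 33.27
[[-3.5, 13.0, -5.0], [-2.1, 13.2, 0.0], [-0.6, 13.1, 0.0], [0.8, 12.9, 0.0], [2.2, 12.6, 0.0], [3.6, 12.1, 0.0], [4.9, 11.4, 0.0], [6.1, 10.6, 0.0], [7.2, 9.6, 0.0], [8.2, 8.6, 0.0], [9.0, 7.4, 0.0], [9.8, 6.1, 0.0], [10.3, 4.8, 0.0], [10.8, 3.4, 0.0], [11.0, 2.0, 0.0], [11.1, 0.5, 0.0], [11.0, -0.9, 0.0], [10.8, -2.4, 0.0]]
[-6.2, -6.2, -6.2, -6.2, -6.2, -6.2, -6.2, -6.2, -6.2, -6.2, -6.2, -6.2, -6.2, -6.2, -6.2, -6.2, -6.2, -6.2]
max 14.4 6.23 minr 482.0
```

View pics/d14.png

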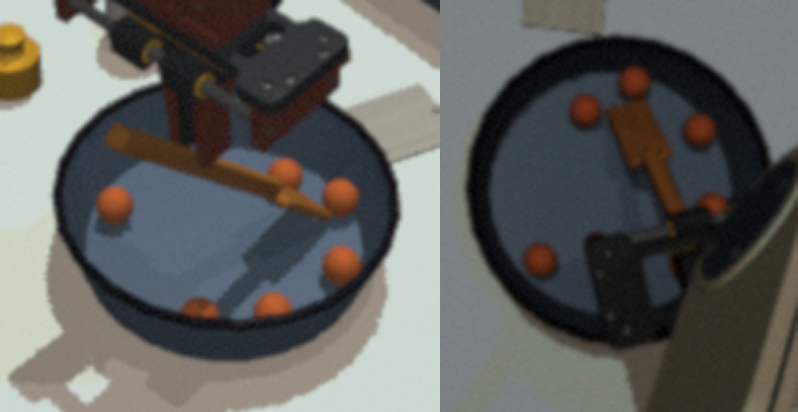

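Request:
jog_arm(
  xyz=[
    [-6,12,-2],
    [-4,12,-2],
    [-3,12,0],
    [-1,12,0],
    [1,11.5,0],
    [2.5,11,0],
    [4,10.5,0],
    [5,9.5,0],
    [6,9,0],
    [7,8,0],
  ],
  yaw=[-6,-6.5,-6.5,-6.5,-6.5,-6.5,-6.5,-6.5,-6.5,-6.5],
)

```text
t: 34.1
ee_pos: [456.8, -144.1, 111.0]
orientation: [1.478, 2.675, -0.083]
ft_force: [0.3, -0.6, -1.5]
width: 12.6
```

```bash
cat >> h.py <<'E'
def unwind(target,n,end=(42,10),z=11,g=.92,D=117,H=-99):
    o,p,ps,tip=state(D,H);d=tip[:2]-C;ps+=360*round((target+60-ps)/360);way=[]
    for k in range(1,n+1):
        f=k/n;way.append((d[0]*(1-f)+end[0]*f,d[1]*(1-f)+end[1]*f,z+(tip[2]-z)*max(0,1-k/3),ps+f*(target-ps)))
    plan(way,psi_near=ps,D=D,H=H,gx=g,gy=g)
E
python3 - <<'E'
from h import *
unwind(-120,10)
E
```

```text
tip rel [ 29.1 -17.2] r 33.8 az -30.6 z 12.0 psi -57.9 tilt 5.8 q [-0.28  0.31  2.06 -0.11  0.71 -0.76] t 34.1
[[11.4, 8.2, -0.3], [11.9, 7.0, -0.3], [12.4, 5.8, -0.3], [12.7, 4.6, 0.0], [12.8, 3.4, 0.0], [12.9, 2.1, 0.0], [12.7, 0.8, 0.0], [12.5, -0.4, 0.0], [12.1, -1.6, 0.0], [11.6, -2.8, 0.0]]
[-5.7, -5.7, -5.7, -5.7, -5.7, -5.7, -5.7, -5.7, -5.7, -5.7]
max 14.0 5.72 minr 479.0
```

Request:
jog_arm(
  xyz=[
    [11.5,8,0],
    [12,7,0],
    [12.5,6,0],
    [12.5,4.5,0],
    [13,3.5,0],
    [13,2,0],
    [12.5,1,0],
    [12.5,-0.5,0],
  ],
  yaw=[-6,-6.5,-6.5,-6.5,-6.5,-6.5,-6.5,-6.5],
)

```text
t: 34.77
ee_pos: [557.6, -103.2, 111.0]
orientation: [2.582, 1.692, -0.136]
ft_force: [0.9, 0.2, -0.8]
width: 12.6
```

Run:
```python
from h import *
unwind(-165,9,end=(42,5))
```

```text
tip rel [20.9 15.6] r 26.0 az 36.7 z 12.0 psi -113.5 tilt 5.8 q [-0.15  0.46  1.8  -0.12  0.92  0.34] t 34.77
[[11.8, -5.9, -0.3], [11.3, -6.8, -0.3], [10.6, -7.7, -0.3], [9.9, -8.5, 0.0], [9.2, -9.2, 0.0], [8.3, -9.9, 0.0], [7.4, -10.4, 0.0], [6.5, -10.9, 0.0], [5.5, -11.3, 0.0]]
[-5.3, -5.3, -5.3, -5.3, -5.3, -5.3, -5.3, -5.3, -5.3]
max 13.2 5.26 minr 567.0
```

Run:
```python
from h import *
arc(37,135,10,lambda f:-113+.387*(f-37),gx=.92,gy=.95)
```

```text
tip rel [20.9 15.6] r 26.0 az 36.7 z 12.0 psi -113.5 tilt 5.8 q [-0.15  0.46  1.8  -0.12  0.92  0.34] t 34.77
[[-7.3, 9.0, -0.2], [-8.3, 8.6, -0.2], [-10.1, 8.1, -0.2], [-11.9, 7.2, -0.2], [-14.0, 1.8, 0.0], [-14.1, 0.2, 0.0], [-14.0, -1.5, 0.0], [-13.6, -3.1, 0.0], [-13.0, -4.6, 0.0], [-12.3, -6.1, 0.0]]
[4.0, 3.6, 3.6, 3.6, 3.6, 3.6, 3.6, 3.6, 3.6, 3.6]
max 14.1 4.01 minr 436.0
```

Request:
jog_arm(
  xyz=[
    [-7.5,9,0],
    [-8.5,8.5,0],
    [-10,8,0],
    [-12,7,0],
    [-14,2,0],
    [-14,0,0],
    [-14,-1.5,0],
    [-13.5,-3,0],
    [-13,-4.5,0],
    [-12.5,-6,0],
  ],
  yaw=[4,3.6,3.6,3.6,3.6,3.6,3.6,3.6,3.6,3.6],
)

```text
t: 35.6
ee_pos: [439.8, -76.3, 110.7]
orientation: [1.924, 2.378, -0.09]
ft_force: [0.2, -0.4, -0.8]
width: 12.0
```

Run:
```python
from h import *
arc(130,225,10,lambda f:-113+.387*(f-37),gx=.92,gy=.95)
```

```text
tip rel [-25.7  35.2] r 43.6 az 126.1 z 11.7 psi -77.9 tilt 5.8 q [-0.13  0.28  2.1  -0.14  0.72 -0.23] t 35.6
[[-11.2, -5.9, -0.2], [-11.3, -7.5, -0.2], [-10.2, -8.6, -0.2], [-8.9, -9.6, -0.2], [-7.4, -10.3, 0.0], [-6.0, -10.8, 0.0], [-4.5, -11.1, 0.0], [-3.1, -11.2, 0.0], [-1.7, -11.0, 0.0], [-0.3, -10.7, 0.0]]
[3.1, 3.6, 3.6, 3.6, 3.6, 3.6, 3.6, 3.6, 3.6, 3.6]
max 13.5 3.64 minr 402.0
```

Good tracking (r = 43.6).

Request:
jog_arm(
  xyz=[
    [-11,-6,0],
    [-11,-7.5,0],
    [-10,-8.5,0],
    [-9,-9.5,0],
    [-7.5,-10.5,0],
    [-6,-11,0],
    [-4.5,-11,0],
    [-3,-11,0],
    [-1.5,-11,0],
    [0,-10.5,0],
  ],
  yaw=[3.2,3.6,3.6,3.6,3.6,3.6,3.6,3.6,3.6,3.6],
)

```text
t: 36.43
ee_pos: [367.8, -170.5, 111.3]
orientation: [1.102, 2.838, -0.042]
ft_force: [1.4, -0.5, -0.9]
width: 12.3
```

Run:
```python
from h import *
S,T=duo("pics/d15.png");beads(T)
for n,P in(("side",S),("top",T)):print(n,[(px(c).round(1),round(c["confidence"],2)) for c in ctrl.pinpoint(P,"paddle_tip")[:2]],proj(P,state(117,-99)[3]).round(1))
arc(225,325,10,lambda f:-113+.387*(f-37),gx=.92,gy=.95)
```

```text
bead [390. 259.] 52 rel [ 87. -20.] r 89.0 az -13.0
bead [370. 270.] 52 rel [64. 23.] r 68.0 az 20.0
bead [414. 276.] 52 rel [ 48. -71.] r 86.0 az -56.0
bead [419. 305.] 54 rel [-13. -78.] r 79.0 az -100.0
bead [409. 325.] 57 rel [-55. -55.] r 78.0 az -135.0
bead [358. 330.] 56 rel [-64.  54.] r 84.0 az 140.0
side [(array([319.4, 366.5]), 0.96), (array([350.6, 376.3]), 0.66)] [321.7 365.4]
top [(array([395.6, 315.2]), 0.92)] [393.6 316.1]
tip rel [-35.7 -23.5] r 42.7 az -146.7 z 12.2 psi -42.7 tilt 5.8 q [-0.44  0.2   2.22 -0.04  0.62 -1.24] t 36.63
[[1.8, -9.3, -0.3], [0.7, -11.6, -0.3], [2.2, -10.7, -0.3], [3.4, -9.7, -0.3], [4.4, -8.2, 0.0], [4.9, -6.9, 0.0], [5.2, -5.6, 0.0], [5.3, -4.3, 0.0], [5.1, -3.2, 0.0], [4.6, -2.1, 0.0]]
[2.1, 4.1, 4.1, 4.1, 4.1, 4.1, 4.1, 4.1, 4.1, 4.1]
max 11.6 4.1 minr 406.0
```

View pics/d15.png

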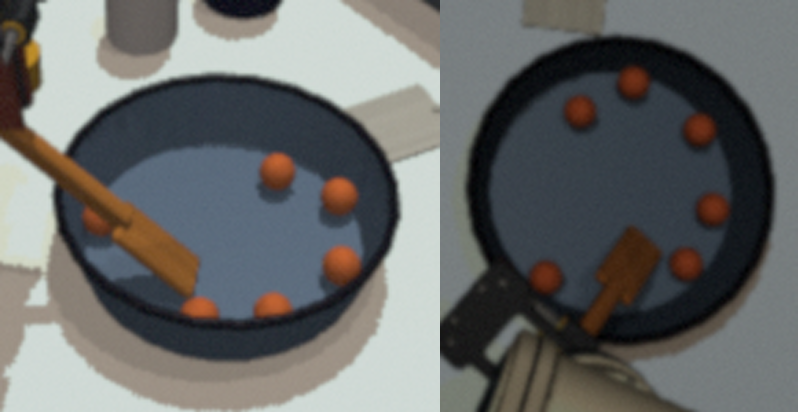

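Run:
```python
from h import *
arc(213,360-22,13,lambda f:-43+.38*(f-213),r=48,gx=.92,gy=.95)
```

```text
tip rel [-35.7 -23.5] r 42.7 az -146.7 z 12.2 psi -42.7 tilt 5.8 q [-0.44  0.2   2.22 -0.04  0.62 -1.24] t 36.63
[[-1.0, -10.9, -0.3], [0.1, -11.0, -0.3], [1.5, -10.5, -0.3], [2.8, -9.9, -0.3], [4.1, -7.9, 0.0], [4.7, -6.8, 0.0], [5.1, -5.7, 0.0], [5.3, -4.7, 0.0], [5.3, -3.6, 0.0], [5.1, -2.6, 0.0], [4.8, -1.7, 0.0], [4.3, -0.9, 0.0], [3.6, -0.2, 0.0]]
[3.3, 3.5, 3.5, 3.5, 3.5, 3.5, 3.5, 3.5, 3.5, 3.5, 3.5, 3.5, 3.5]
max 11.0 3.46 minr 406.0
```

Request:
jog_arm(
  xyz=[
    [-1,-11,0],
    [0,-11,0],
    [1.5,-10.5,0],
    [3,-10,0],
    [4,-8,0],
    [4.7,-7,0],
    [5,-5.7,0],
    [5.2,-4.7,0],
  ],
  yaw=[3.3,3.5,3.5,3.5,3.5,3.5,3.5,3.5],
)

```text
t: 37.3
ee_pos: [390.6, -232.2, 110.5]
orientation: [0.391, 3.021, -0.002]
ft_force: [0.3, -0.1, -0.6]
width: 12.0
```

Run:
```python
from h import *
arc(293,360,7,lambda f:-12+.33*(f-293),r=47,gx=.9,gy=.95)
```

```text
tip rel [ 13.8 -36. ] r 38.5 az -69.1 z 11.5 psi -14.7 tilt 5.5 q [-0.59  0.27  2.12  0.07  0.66 -1.96] t 37.3
[[4.3, -8.6, -0.1], [5.5, -3.7, -0.1], [5.6, -2.4, -0.1], [5.5, -1.2, -0.1], [3.2, 0.6, 0.0], [2.4, 1.1, 0.0], [1.5, 1.3, 0.0]]
[5.0, 3.1, 3.1, 3.1, 3.1, 3.1, 3.1]
max 9.6 5.04 minr 454.0
```

Request:
jog_arm(
  xyz=[
    [4,-7,0],
    [5,-3.5,0],
    [5.5,-2,0],
    [5,-1,0],
    [3,1,0],
    [2,1.2,0],
  ],
  yaw=[4,3,3,3,3,2.5],
)

```text
t: 37.8
ee_pos: [418.1, -239.2, 109.8]
orientation: [-0.102, 3.048, 0.025]
ft_force: [0.4, -0.1, -0.2]
width: 12.3
```

Run:
```python
from h import *
unwind(-100,17,end=(34,28),g=.92)
```

```text
tip rel [44.8 -5.3] r 45.1 az -6.7 z 10.8 psi 3.9 tilt 5.3 q [-0.59  0.32  2.05  0.1   0.71 -2.3 ] t 37.8
[[-0.8, 13.3, 0.1], [0.5, 13.2, 0.1], [1.7, 13.0, 0.1], [2.9, 12.7, 0.0], [4.0, 12.3, 0.0], [5.1, 11.8, 0.0], [6.1, 11.1, 0.0], [7.1, 10.3, 0.0], [7.9, 9.5, 0.0], [8.7, 8.5, 0.0], [9.4, 7.5, 0.0], [9.9, 6.4, 0.0], [10.4, 5.3, 0.0], [10.7, 4.1, 0.0], [10.8, 2.9, 0.0], [10.9, 1.6, 0.0], [10.8, 0.4, 0.0]]
[-5.6, -5.6, -5.6, -5.6, -5.6, -5.6, -5.6, -5.6, -5.6, -5.6, -5.6, -5.6, -5.6, -5.6, -5.6, -5.6, -5.6]
max 13.3 5.62 minr 459.0
```

Request:
jog_arm(
  xyz=[
    [-0.5,13.3,0],
    [0.5,13.3,0],
    [2,13,0],
    [3,13,0],
    [4,12.5,0],
    [5,12,0],
    [6,11,0],
    [7,10.5,0],
    [8,9.5,0],
  ],
  yaw=[-5.6,-5.6,-5.6,-5.6,-5.6,-5.6,-5.6,-5.6,-5.6],
)

```text
t: 38.55
ee_pos: [453.4, -118.9, 108.8]
orientation: [1.291, 2.77, -0.039]
ft_force: [0.5, 0.7, -0.6]
width: 12.4
```

Run:
```python
from h import *
unwind(-100,9,end=(34,28),g=.92)
```

```text
tip rel [38.7 17.5] r 42.5 az 24.4 z 9.8 psi -50.0 tilt 5.1 q [-0.25  0.3   2.09 -0.07  0.68 -0.9 ] t 38.55
[[7.8, 7.4, 0.4], [8.4, 6.6, 0.4], [8.9, 5.7, 0.4], [9.3, 4.7, 0.0], [9.6, 3.8, 0.0], [9.8, 2.8, 0.0], [9.9, 1.8, 0.0], [10.0, 0.8, 0.0], [9.9, -0.2, 0.0]]
[-5.1, -5.1, -5.1, -5.1, -5.1, -5.1, -5.1, -5.1, -5.1]
max 10.8 5.12 minr 469.0
```

Request:
jog_arm(
  xyz=[
    [7,8,0.5],
    [7.5,7,0.5],
    [8,6,0.5],
    [8.5,5,0.5],
    [8.5,4,0],
    [9,3,0],
    [9,2,0],
    [9,1,0],
  ],
  yaw=[-5.5,-5.5,-5.5,-5.5,-5.5,-5.5,-5.5,-5.5],
)

```text
t: 39.22
ee_pos: [520.4, -68.8, 109.9]
orientation: [2.305, 2.032, -0.091]
ft_force: [-0.9, -0.5, -0.9]
width: 12.2
```

Run:
```python
from h import *
o,p,ps,tip=state(117,-99);d=tip[:2]-C;a0=math.degrees(math.atan2(d[1],d[0]))
arc(a0,a0+100,10,lambda f:ps+.36*(f-a0),r=48,gx=.92,gy=.95)
```

```text
tip rel [15.8 41.1] r 44.0 az 68.9 z 10.9 psi -97.2 tilt 5.1 q [-0.1   0.4   1.92 -0.12  0.82  0.11] t 39.22
[[-13.3, 3.5, 0.0], [-13.9, 1.9, 0.0], [-14.3, 0.2, 0.0], [-14.3, -1.6, 0.0], [-13.7, -4.2, 0.0], [-13.0, -5.8, 0.0], [-12.0, -7.2, 0.0], [-10.9, -8.5, 0.0], [-9.6, -9.6, 0.0], [-8.2, -10.5, 0.0]]
[3.4, 3.4, 3.4, 3.4, 3.4, 3.4, 3.4, 3.4, 3.4, 3.4]
max 14.4 3.42 minr 403.0
```

Request:
jog_arm(
  xyz=[
    [-13.5,3.5,0],
    [-14,2,0],
    [-14.3,0,0],
    [-14.3,-1.5,0],
    [-13.5,-4,0],
    [-13,-6,0],
    [-12,-7,0],
    [-11,-8.5,0],
    [-9.5,-9.5,0],
    [-8,-10.5,0],
  ],
  yaw=[3.4,3.4,3.4,3.4,3.4,3.4,3.4,3.4,3.4,3.4],
)

```text
t: 40.05
ee_pos: [395.8, -98.4, 108.9]
orientation: [1.601, 2.605, -0.05]
ft_force: [-0.2, 0.3, -0.5]
width: 12.0
```

Run:
```python
from h import *
o,p,ps,tip=state(117,-99);d=tip[:2]-C;a0=math.degrees(math.atan2(d[1],d[0]))
arc(a0,a0+100,10,lambda f:ps+.36*(f-a0),r=47,gx=.92,gy=.95)
```

```text
tip rel [-41.3  23.2] r 47.4 az 150.7 z 9.9 psi -63.1 tilt 5.1 q [-0.23  0.22  2.2  -0.09  0.65 -0.62] t 40.05
[[-9.0, -10.2, 0.2], [-7.5, -11.0, 0.2], [-6.0, -11.5, 0.2], [-4.4, -11.8, 0.2], [-2.9, -11.9, 0.0], [-1.4, -11.7, 0.0], [0.1, -11.3, 0.0], [1.4, -10.7, 0.0], [2.6, -10.0, 0.0], [3.6, -9.0, 0.0]]
[3.4, 3.4, 3.4, 3.4, 3.4, 3.4, 3.4, 3.4, 3.4, 3.4]
max 13.6 3.42 minr 395.0
```

Request:
jog_arm(
  xyz=[
    [-9,-10,0.5],
    [-7.5,-11,0.5],
    [-6,-11.5,0.5],
    [-4.5,-12,0],
    [-3,-12,0],
    [-1.5,-11.5,0],
    [0,-11.5,0],
    [1.5,-10.5,0],
    [2.5,-10,0],
    [3.5,-9,0],
  ],
  yaw=[3.4,3.4,3.4,3.4,3.4,3.4,3.4,3.4,3.4,3.4],
)

```text
t: 40.88
ee_pos: [366.4, -202.1, 109.9]
orientation: [0.759, 2.961, -0.008]
ft_force: [0.7, 1.0, -1.5]
width: 12.3
```

Run:
```python
from h import *
o,p,ps,tip=state(117,-99);d=tip[:2]-C;a0=math.degrees(math.atan2(d[1],d[0]))
arc(a0,a0+110,11,lambda f:ps+.3*(f-a0),r=46,gx=.92,gy=.95)
```

```text
tip rel [-21.  -32.3] r 38.5 az -123.1 z 10.9 psi -28.7 tilt 4.9 q [-0.55  0.23  2.19  0.03  0.64 -1.64] t 40.88
[[2.2, -9.5, 0.0], [3.5, -8.8, 0.0], [4.6, -7.9, 0.0], [5.5, -6.8, 0.0], [5.7, -3.9, 0.0], [5.7, -2.8, 0.0], [5.4, -1.7, 0.0], [4.9, -0.7, 0.0], [4.2, 0.2, 0.0], [3.5, 0.9, 0.0], [2.6, 1.4, 0.0]]
[2.8, 2.8, 2.8, 2.8, 2.8, 2.8, 2.8, 2.8, 2.8, 2.8, 2.8]
max 9.8 2.85 minr 418.0
```

Request:
jog_arm(
  xyz=[
    [2,-9.5,0],
    [3.5,-9,0],
    [4.5,-8,0],
    [5.5,-7,0],
    [5.7,-4,0],
    [5.7,-3,0],
    [5.4,-1.7,0],
    [5,-0.5,0],
    [4,0.5,0],
    [3,1.2,0],
    [2,2,0],
  ],
  yaw=[2.8,2.8,2.8,2.8,2.8,2.8,2.8,2.8,2.5,2,1],
)

```text
t: 41.8
ee_pos: [416.8, -234.4, 108.9]
orientation: [0.026, 3.063, 0.028]
ft_force: [-0.3, -0.2, -1.0]
width: 12.2
```

Run:
```python
from h import *
S,T=duo("pics/d16.png");beads(T)
for n,P in(("side",S),("top",T)):print(n,[(px(c).round(1),round(c["confidence"],2)) for c in ctrl.pinpoint(P,"paddle_tip")[:2]],proj(P,state(117,-99)[3]).round(1))
o,p,ps,tip=state(117,-99);d=tip[:2]-C;a0=math.degrees(math.atan2(d[1],d[0]))
arc(a0,a0+35,5,lambda f:ps-.3*(f-a0),r=44,gx=.92,gy=.95)
```

```text
bead [390. 259.] 55 rel [ 87. -20.] r 89.0 az -13.0
bead [370. 270.] 52 rel [64. 23.] r 68.0 az 20.0
bead [414. 276.] 54 rel [ 49. -71.] r 86.0 az -56.0
bead [419. 305.] 50 rel [-13. -78.] r 79.0 az -99.0
side [(array([351.5, 348.4]), 0.8)] [352.1 344.2]
top [(array([388.5, 281.5]), 0.69)] [385.9 279.5]
tip rel [ 43.2 -10.6] r 44.5 az -13.8 z 9.9 psi -1.0 tilt 4.6 q [-0.58  0.32  2.05  0.09  0.72 -2.2 ] t 42.0
[[0.9, 8.9, 0.3], [0.5, 8.9, 0.3], [-0.0, 8.9, 0.3], [-0.5, 8.7, 0.3], [-0.8, 8.6, 0.0]]
[-2.0, -2.0, -2.0, -2.0, -2.0]
max 8.9 2.0 minr 456.0
```

View pics/d16.png

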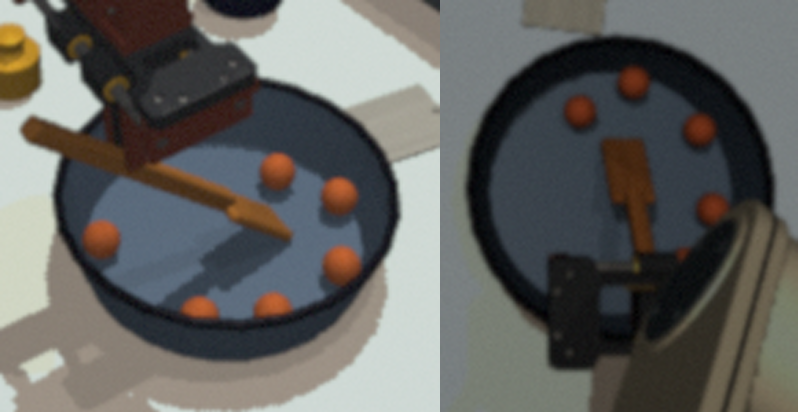

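Request:
jog_arm(
  xyz=[
    [3,9,0.5],
    [2,9,0.5],
    [1,9,0],
    [-1,9,0],
    [-2,9,0],
    [-6,2,4],
    [-6,0,12],
    [-4,0,18],
    [0,0,20],
    [0,0,20],
    [0,0,20],
    [0,0,20],
    [0,0,10],
  ],
  yaw=[-1,-1,-1,-1,-1,0,0,0,0,0,0,0,0],
)

```text
t: 43.08
ee_pos: [393.6, -183.5, 237.6]
orientation: [0.187, 3.067, 0.026]
ft_force: [-0.4, -1.1, 0.1]
width: 12.2
```

Run:
```python
from h import *
plan([],D=117,H=-99)if 0 else None
o,p,ps,tip=state(117,-99);print(p,ps,tip)
n=16
T=np.array([370,-370,200.]);print((T-p)/n,(-90-ps)/n)
```

```text
[ 393.57658662 -183.45473818  237.5922143 ] -6.953893269795018 [ 509.71592295 -197.61999698  138.5922143 ]
[ -1.47353666 -11.65907886  -2.34951339] -5.190381670637811
```

Request:
jog_arm(
  xyz=[
    [-1.5,-8,0],
    [-1.5,-11,0],
    [-1.5,-12,0],
    [-1.5,-12,0],
    [-1.5,-12,0],
    [-1.5,-12,0],
    [-1.5,-12,0],
    [-1.5,-12,0],
    [-1.5,-12,0],
    [-1.5,-12,0],
    [-1.5,-12,-5],
    [-1.5,-12,-10],
    [-1,-12,-12],
    [-1,-11,-14],
    [0,-8,-14],
    [0,-4,-14],
    [0,0,-10],
    [0,0,0],
  ],
  yaw=[-5,-5,-5,-5,-5,-5,-5,-5,-5,-5,-5,-5,-5,-5,-5,-3,0,0],
)

```text
t: 44.58
ee_pos: [362.2, -368.5, 165.3]
orientation: [2.163, 2.18, -0.066]
ft_force: [-0.3, -0.4, -0.7]
width: 12.0
```

Run:
```python
from h import *
o,p,ps,tip=state(117,-99);print(p,ps,tip,o["orientation"])
S=ctrl.get_image("side");T=ctrl.get_image("top")
cv2.imwrite("pics/s17.png",S["img"]);cv2.imwrite("pics/t17.png",T["img"])
```

```text
[ 362.17892156 -368.45446888  165.28557049] -89.4990708941138 [ 363.2018234  -485.44999731   66.28557049] [ 2.16259643  2.17993333 -0.06607429]
```

View pics/s17.png

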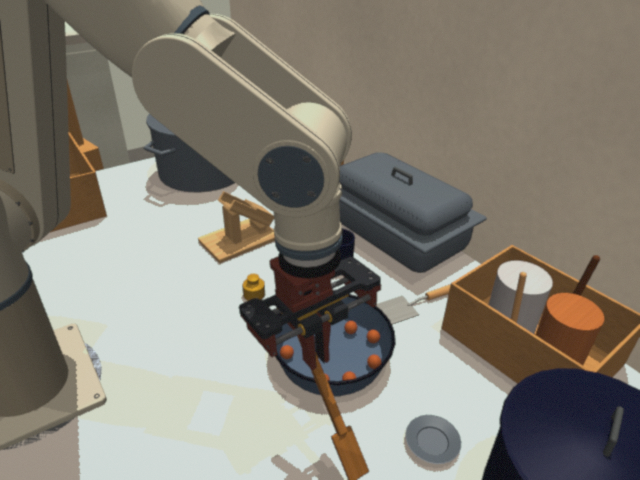

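View pics/t17.png

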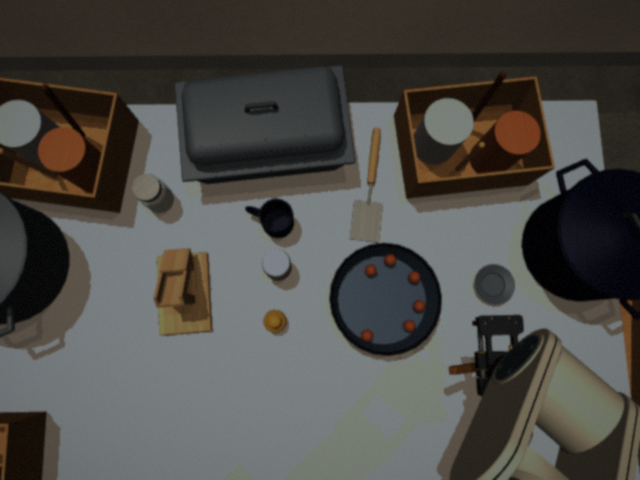

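Request:
jog_arm(
  xyz=[
    [0,0,-10],
    [0,0,-14],
    [0,0,-14],
    [0,0,-14],
    [0,0,-10],
    [0,0,-8],
    [0,0,-8],
    [0,0,-8],
    [0,0,-8],
    [0,0,-8],
    [0,0,-8],
    [0,0,-8],
    [0,0,-8],
    [0,0,0],
  ],
  yaw=[0,0,0,0,0,0,0,0,0,0,0,0,0,0],
)

```text
t: 45.85
ee_pos: [367.2, -370.9, 38.0]
orientation: [2.14, 2.177, -0.065]
ft_force: [-0.3, -0.2, 0.9]
width: 12.5
```

Request:
jog_arm(
  xyz=[
    [0,0,-8],
    [0,0,-8],
    [0,0,-7],
    [0,0,-5],
    [0,0,-3],
    [0,0,0],
  ],
  yaw=[0,0,0,0,0,0],
)

```text
t: 46.35
ee_pos: [367.3, -371.1, 3.4]
orientation: [2.14, 2.177, -0.065]
ft_force: [0.4, 0.2, 0.5]
width: 12.4
```

Run:
```python
from h import *
S=ctrl.get_image("side");cv2.imwrite("pics/s18.png",cv2.resize(S["img"][260:480,200:480],(764,600)))
o=ctrl.get_obs();print(o["ee_pos"],Ro.from_rotvec(o["orientation"]).as_matrix()[:,2].round(3))
```

```text
[ 367.36779269 -371.186913      3.67108729] [ 0.033 -0.092 -0.995]
```

View pics/s18.png

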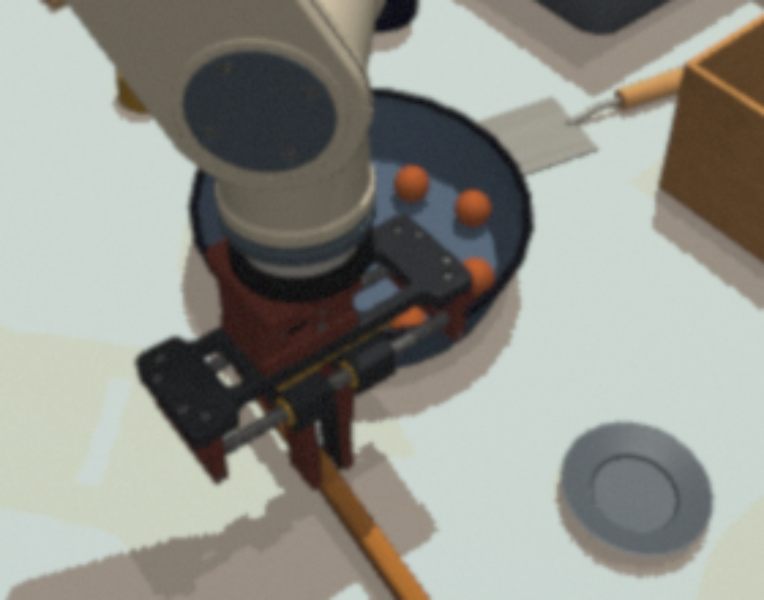

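Request:
jog_arm(
  xyz=[
    [0,0,0],
    [0,0,0],
    [0,0,0],
    [0,0,0],
    [0,0,0],
    [0,0,0],
    [0,0,0],
    [0,0,0],
  ],
  yaw=[0,0,0,0,0,0,0,0],
  gripper=0.5,
)

```text
t: 47.07
ee_pos: [368.3, -372.3, 5.2]
orientation: [2.138, 2.175, -0.065]
ft_force: [0.8, 0.8, 0.9]
width: 44.1
```

Run:
```python
from h import *
S=ctrl.get_image("side");W=ctrl.get_image("wrist")
a=S["img"][330:480,260:420];b=W["img"]
cv2.imwrite("pics/s19.png",np.hstack([cv2.resize(a,(400,375)),cv2.resize(b,(400,300)) if 0 else cv2.resize(b,(400,375))]))
o=ctrl.get_obs();print(o["ee_pos"],o["ft_force"],o["width"])
```

```text
[ 368.33533383 -372.25736612    5.16693352] [0.14522453 0.47008122 0.87969228] 43.74495460870478
```

View pics/s19.png

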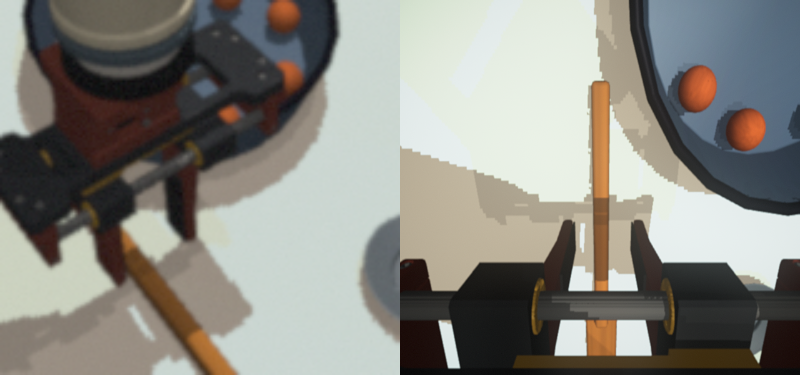

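Request:
jog_arm(
  xyz=[
    [0,-8,0],
    [0,-10,0],
    [0,-10,0],
    [0,-10,-0.5],
    [0,-9,-1],
    [0,-5,-1],
    [0,0,-1],
    [0,0,0],
  ],
  yaw=[0,0,0,0,0,0,0,0],
)

```text
t: 47.83
ee_pos: [368.3, -432.0, 1.4]
orientation: [2.139, 2.172, -0.066]
ft_force: [-0.4, -0.5, -0.2]
width: 43.8
```

Request:
jog_arm(
  xyz=[
    [0,3,0],
    [0,0,0],
    [0,0,0],
    [0,0,0],
    [0,0,0],
    [0,0,0],
    [0,0,0],
    [0,0,0],
    [0,0,0],
    [0,0,0],
  ],
  yaw=[0,0,0,0,0,0,0,0,0,0],
  gripper=1,
)

```text
t: 48.67
ee_pos: [367.9, -426.4, 1.0]
orientation: [2.139, 2.175, -0.065]
ft_force: [0.6, 0.3, -0.5]
width: 0.5
```

Run:
```python
from h import *
S=ctrl.get_image("side");W=ctrl.get_image("wrist")
a=S["img"][330:480,260:420];b=W["img"]
cv2.imwrite("pics/s20.png",np.hstack([cv2.resize(a,(400,375)),cv2.resize(b,(400,375))]))
o=ctrl.get_obs();print(o["ee_pos"],o["ft_force"],o["width"])
```

```text
[ 367.8934447  -426.45558856    1.06391618] [ 0.24484359 -0.2501559   0.84355287] 0.5846854650205748
```

View pics/s20.png

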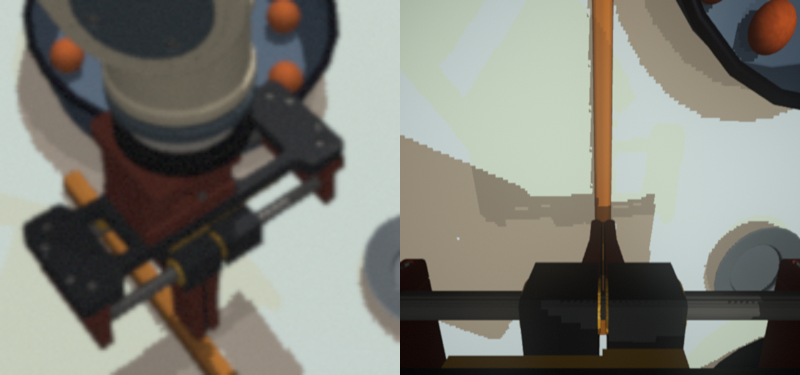

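Request:
jog_arm(
  xyz=[
    [0,0,0],
    [0,0,0],
    [0,0,0],
    [0,0,0],
    [0,0,0],
    [0,0,-1.5],
    [0,0,-1.5],
    [0,0,-1.5],
    [0,0,0],
  ],
  yaw=[0,0,0,0,0,0,0,0,0],
  gripper=0.6,
)

```text
t: 49.52
ee_pos: [367.8, -426.6, -3.9]
orientation: [2.139, 2.175, -0.065]
ft_force: [0.1, -0.2, -0.8]
width: 35.3
```

Request:
jog_arm(
  xyz=[
    [0,0,-1.5],
    [0,0,-1.5],
    [0,0,-1.5],
    [0,0,0],
  ],
  yaw=[0,0,0,0],
)

```text
t: 49.85
ee_pos: [367.7, -426.5, -9.1]
orientation: [2.139, 2.175, -0.065]
ft_force: [0.1, -0.7, -0.3]
width: 35.4
```

Run:
```python
from h import *
S=ctrl.get_image("side");W=ctrl.get_image("wrist");T=ctrl.get_image("top")
a=S["img"][360:480,270:400];b=W["img"]
cv2.imwrite("pics/s21.png",np.hstack([cv2.resize(a,(400,375),interpolation=cv2.INTER_CUBIC),cv2.resize(b,(400,375))]))
cv2.imwrite("pics/t21.png",T["img"])
```

```text
(no output)
```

View pics/s21.png

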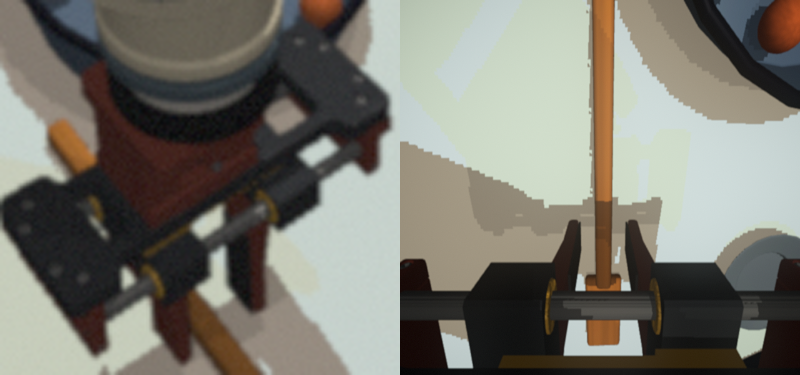

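Run:
```python
from h import *
W=ctrl.get_image("wrist");o=ctrl.get_obs();R=Ro.from_rotvec(o["orientation"]).as_matrix();p=o["ee_pos"]
print(p,W["K"][0,0],-W["R"].T@W["t"])
for dz in(0,-5,-10,-19,-30):
    print(dz,[proj(W,p+R@np.array([sx,sy,dz])).round(0) for sx in(-10,10) for sy in(-17.7,17.7)])
g=np.array([367,-426,14.]);print("handle at -426 z14",proj(W,g+[-7,0,0]),proj(W,g+[7,0,0]))
cv2.imwrite("pics/w22.png",cv2.resize(W["img"][320:480,230:440],None,fx=3.6,fy=3.6,interpolation=cv2.INTER_CUBIC))
```

```text
[ 367.92552734 -426.68626238   -8.70585373] 358.5008290303164 [ 360.63294035 -329.22360747  173.57230247]
0 [array([293., 295.]), array([354., 295.]), array([292., 262.]), array([355., 262.])]
-5 [array([293., 298.]), array([355., 298.]), array([292., 265.]), array([356., 265.])]
-10 [array([292., 302.]), array([355., 302.]), array([291., 269.]), array([356., 269.])]
-19 [array([290., 310.]), array([357., 310.]), array([289., 275.]), array([358., 275.])]
-30 [array([288., 320.]), array([359., 320.]), array([287., 284.]), array([360., 284.])]
handle at -426 z14 [309.59672661 298.40607235] [336.78323889 298.3692641 ]
```

View pics/w22.png

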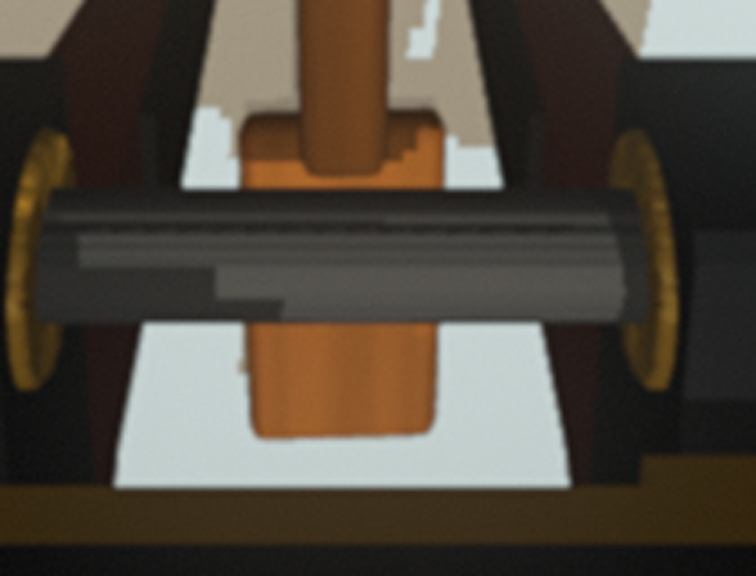

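Request:
jog_arm(
  xyz=[
    [0,0,-1.2],
    [0,0,0],
    [0,0,0],
    [0,0,0],
    [0,0,0],
    [0,0,0],
    [0,0,0],
    [0,0,0],
  ],
  yaw=[0,0,0,0,0,0,0,0],
  gripper=1,
)

```text
t: 50.72
ee_pos: [368.1, -426.9, -9.7]
orientation: [2.138, 2.175, -0.065]
ft_force: [-0.0, 0.4, -1.0]
width: 0.5
```

Request:
jog_arm(
  xyz=[
    [0,0,0],
    [0,0,0],
    [0,0,0],
    [0,0,0],
    [0,0,0],
    [0,0,-1.5],
    [0,0,-1.5],
    [0,0,-1.5],
    [0,0,-1.5],
    [0,0,-1.5],
    [0,0,-1.5],
    [0,0,0],
  ],
  yaw=[0,0,0,0,0,0,0,0,0,0,0,0],
  gripper=0.6,
)

```text
t: 51.72
ee_pos: [368.0, -426.8, -19.8]
orientation: [2.138, 2.175, -0.065]
ft_force: [-0.1, -0.4, -0.2]
width: 35.4
```

Request:
jog_arm(
  xyz=[
    [0,0,0],
    [0,0,0],
    [0,0,0],
    [0,0,0],
    [0,0,0],
    [0,0,0],
    [0,0,0],
  ],
  yaw=[0,0,0,0,0,0,0],
  gripper=1,
)

```text
t: 52.3
ee_pos: [368.0, -426.7, -19.9]
orientation: [2.138, 2.175, -0.065]
ft_force: [-1.1, 0.1, -0.5]
width: 13.6
```

Request:
jog_arm(
  xyz=[
    [0,0,4],
    [0,0,8],
    [0,0,12],
    [0,0,16],
    [0,0,16],
    [0,0,16],
    [0,0,8],
    [0,0,0],
  ],
  yaw=[0,0,0,0,0,0,0,0],
)

```text
t: 52.97
ee_pos: [367.6, -426.1, 68.3]
orientation: [2.138, 2.175, -0.065]
ft_force: [1.1, -0.0, -1.0]
width: 13.5
```

Run:
```python
from h import *
S=ctrl.get_image("side");W=ctrl.get_image("wrist")
cv2.imwrite("pics/s23.png",np.hstack([cv2.resize(S["img"][260:480,220:460],(409,375)),cv2.resize(W["img"],(391,375))]))
o=ctrl.get_obs();print(o["ee_pos"],o["ft_force"],o["width"])
```

```text
[ 367.04103349 -425.53051032   66.65819709] [-0.28052362 -0.75769611 -0.61971153] 13.712352434362547
```

View pics/s23.png

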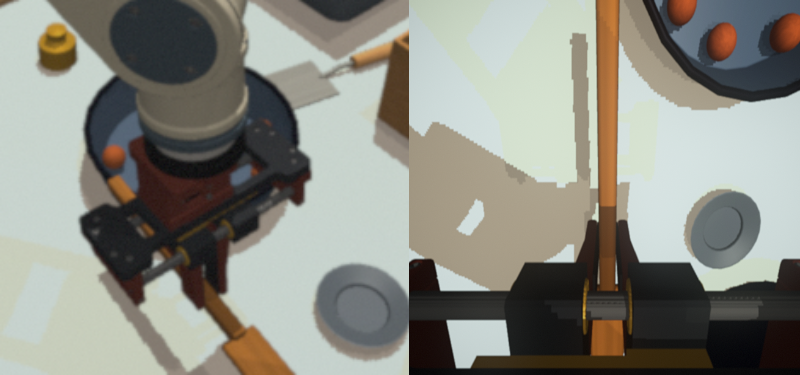

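Request:
jog_arm(
  xyz=[
    [0,0,8],
    [0,0,14],
    [0,0,16],
    [0,0,16],
    [0,0,16],
    [0,0,16],
    [0,0,16],
    [0,0,16],
    [0,0,16],
    [0,0,16],
    [0,0,16],
    [0,0,16],
    [0,0,16],
    [0,0,14],
    [0,0,10],
    [0,0,5],
    [0,0,0],
    [0,0,0],
  ],
  yaw=[0,0,0,0,0,0,0,0,0,0,0,0,0,0,0,0,0,0],
)

```text
t: 54.57
ee_pos: [358.9, -415.9, 293.4]
orientation: [2.161, 2.199, -0.061]
ft_force: [-0.9, -0.4, -0.9]
width: 13.4
```

```bash
cat > fin.py <<'E'
from h import *
import sys
S=ctrl.get_image("side");T=ctrl.get_image("top");W=ctrl.get_image("wrist")
cv2.imwrite(sys.argv[1],np.hstack([cv2.resize(S["img"],(400,300)),cv2.resize(T["img"],(400,300))]))
cv2.imwrite(sys.argv[1].replace(".png","s.png"),cv2.resize(S["img"][150:480,180:520],(618,600)))
o=ctrl.get_obs();R=Ro.from_rotvec(o["orientation"]).as_matrix();print(o["ee_pos"],o["ft_force"],o["width"],R[:,2].round(3),o["t"])
m=ctrl.regions_of(S,"paddle");m=m and m[0]
if m: print(m["confidence"],m["region"].sum())
def pts(pi,z,yo):
    g=np.array([o["ee_pos"][0],o["ee_pos"][1]+yo,z]);ex=np.array([0,-np.cos(pi),-np.sin(pi)]);ez=np.array([0,-np.sin(pi),np.cos(pi)]);ey=np.array([1,0,0.]);return g,ex,ey,ez
def rend(P,pi,z,yo,dx):
    g,ex,ey,ez=pts(pi,z,yo);g=g+[dx,0,0];im=np.zeros((480,640),np.uint8)
    for a0,a1,w,c0,c1 in((-147,43,7,-7,7),(43,113,17,-7,1)):
        q=np.array([proj(P,g+ex*a+ey*b+ez*c) for a in(a0,a1) for b in(-w,w) for c in(c0,c1)])
        cv2.fillConvexPoly(im,cv2.convexHull((q*16).round().astype(np.int32)),1,shift=4)
    return im
k=cv2.GaussianBlur(m["region"].astype(np.float32),(0,0),1.5)
def cost(x):
    r=cv2.GaussianBlur(rend(S,x[0],o["ee_pos"][2]+x[1],x[2],x[3]).astype(np.float32),(0,0),1.5)
    return ((r-k)**2).sum()+.05*((x[1]-27)**2+x[2]**2+4*x[3]**2)
best=min((minimize(cost,[p,27,0,0],method="Nelder-Mead",options=dict(initial_simplex=np.array([p,27,0,0])+np.vstack([np.zeros(4),np.diag([.1,6,8,3])]))) for p in(-.15,0,.15)),key=lambda r:r.fun)
print("pitch(deg, + = blade down)",np.degrees(best.x[0]).round(1),best.x[1:].round(1),best.fun)
e=pts(best.x[0],o["ee_pos"][2]+best.x[1],best.x[2]);print("ends",(e[0]-147*e[1]).round(0),(e[0]+113*e[1]).round(0))
big=cv2.resize(S["img"],None,fx=3,fy=3);c=cv2.findContours(rend(S,best.x[0],o["ee_pos"][2]+best.x[1],best.x[2],best.x[3]),0,1)[0];cv2.drawContours(big,[q*3+1 for q in c],-1,(0,255,0),1)
u=(proj(S,o["ee_pos"])*3).astype(int);x=np.clip(u[0]-400,0,1120);y=np.clip(u[1]-300,0,840);cv2.imwrite(sys.argv[1].replace(".png","s.png"),big[y:y+600,x:x+800])
beads(T)
E
python3 fin.py pics/e1.png
```

```text
[ 358.73230283 -415.73574277  292.8647199 ] [-0.90106902 -0.50061422 -0.7905007 ] 13.647640433385714 [ 0.013 -0.068 -0.998] 54.7167
0.71 2396
pitch(deg, + = blade down) -2.1 [15.5  5.7  5.5] 909.5434404716312
ends [ 359. -263.  303.] [ 359. -523.  312.]
bead [390. 259.] 50 rel [ 87. -20.] r 89.0 az -13.0
bead [371. 270.] 51 rel [64. 23.] r 68.0 az 20.0
bead [414. 276.] 50 rel [ 49. -71.] r 86.0 az -55.0
bead [419. 305.] 52 rel [-14. -78.] r 79.0 az -100.0
bead [409. 325.] 54 rel [-55. -55.] r 78.0 az -135.0
bead [367. 335.] 55 rel [-74.  36.] r 83.0 az 154.0
```

View pics/e1s.png

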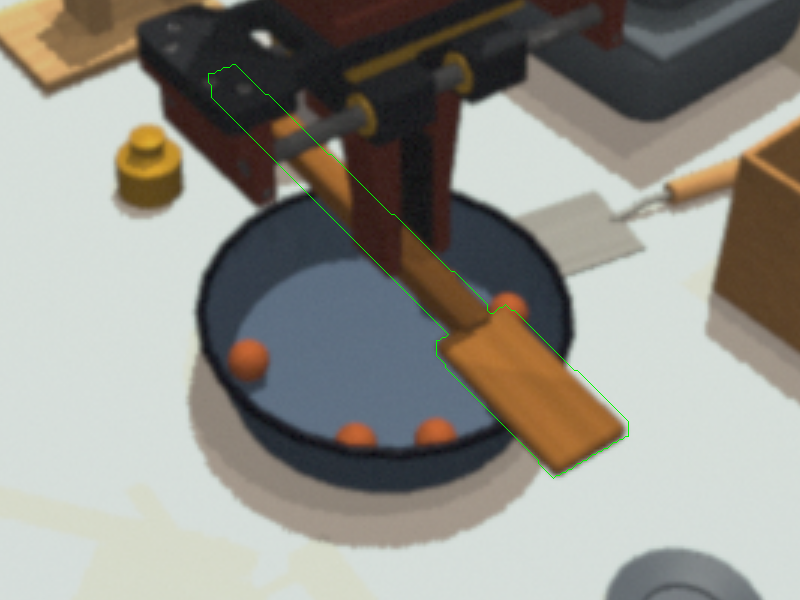

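View pics/e1.png

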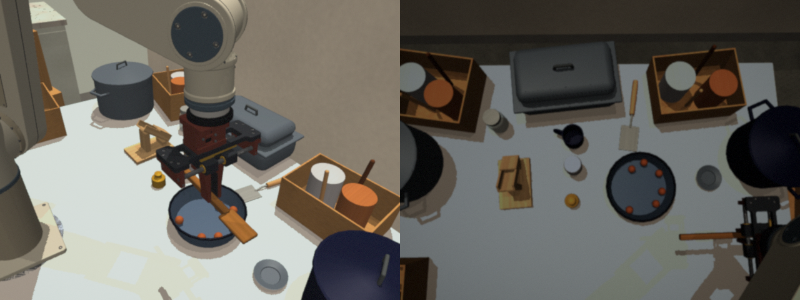

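Request:
jog_arm(
  xyz=[
    [0,0,0],
    [0,0,0],
    [0,0,0],
    [0,0,0],
    [0,0,0],
    [0,0,0],
  ],
  yaw=[0,0,0,0,0,0],
)

```text
t: 55.27
ee_pos: [358.2, -415.1, 290.8]
orientation: [2.164, 2.203, -0.06]
ft_force: [-0.6, -0.0, -0.1]
width: 13.6
```

```bash
python3 fin.py pics/e2.png
python3 - <<'E'
from h import *
o=ctrl.get_obs();print(o["qvel"])
print(ctrl.close_job())
E
```

```text
[ 358.18564266 -415.12226041  290.9585435 ] [-0.2586398  -0.14916048 -0.98446533] 13.456596508104639 [ 0.011 -0.065 -0.998] 55.4167
0.94 2460
pitch(deg, + = blade down) -1.7 [ 7.5 11.2  9.7] 880.1102679963302
ends [ 358. -257.  294.] [ 358. -517.  302.]
bead [390. 259.] 50 rel [ 87. -20.] r 89.0 az -13.0
bead [371. 270.] 51 rel [64. 23.] r 68.0 az 20.0
bead [414. 276.] 50 rel [ 49. -71.] r 86.0 az -55.0
bead [419. 305.] 49 rel [-14. -78.] r 79.0 az -100.0
bead [409. 325.] 55 rel [-55. -55.] r 78.0 az -135.0
bead [367. 335.] 55 rel [-74.  36.] r 83.0 az 154.0
[ 2.62858380e-04 -9.54508590e-04 -2.29642956e-03  7.27826981e-04
  1.89443905e-03  5.72208219e-05]
the job is handed in; nothing more can be done
None
```

I drew the paddle from its rest, stirred the beads, turned the paddle level and handed the job in at about 55 s. The arm holds it still at about 29–30 cm, touching nothing but the gripper. No verdict was reported.

**Stirring**
- The blade went anticlockwise through about three full turns, with the tip mostly 40–48 mm from the centre and 5–11 mm above the basin floor by the tracked tip position.
- In the first of these turns it strayed between about 31 and 73 mm from the centre.
- Before them came two part-passes of about one more turn in total. There the blade rode up on beads to roughly 18 mm above the floor, so I lifted it out and started again. In all it made nearer four turns than three.
- The three turns were not one steady sweep. Between rounds the tip paused while I turned the paddle back about it.
- The beads moved from a ring about 40 mm from the centre to 68–89 mm out. In the last turn and more the tip hardly touched them.

**Levelling**
- The moves allow only turns about the vertical, so I lowered the paddle to bare table beside the basin and let go. I then gripped it again near its balance point and lifted it.
- Two closings missed because the fingertips sit higher than the stated tool point. The third gripped, with an opening of 13.6 mm.

**Last checks**
- **Paddle:** level within about 2° by the image fit. That fit was only fair and disagreed with the tool reading by up to about 20 mm in height and 10 mm sideways; the lowest height it gave was 294 mm.
- **Arm:** joint speeds were near zero.
- **Scene:** all six beads were in the basin, which stood at its start position when last measured and looked unmoved at the end. The other wares looked undisturbed.

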